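Fetch the rear cabinet key from a crowded hook

TASK

The green cabinet key hangs at the back of the crowded hook, behind the blue and the red one. First move the blue and the red key over to the arm of the empty stand so that both hang there, and only then take the green key off its hook and stand it, blade down and fully home, in the slot of the grey key holder. Drop no key, and do not knock or shift the three bottles standing round the work.

Things in the scene. Friction and masses are not known exactly. Their poses are not given: they have to be found in the camera images.
- key_stand: fixed stand with the three keys (left or right varies). Origin: foot of its 12 mm post (180 mm tall). One level round arm, 8 mm thick, upper side 174 mm high, runs along own -x (towards the robot) to x=-108 mm, then turns up to end at x=-119, 188 mm high. Base plate x=-95 to 40, y=-40 to 40, 12 mm thick. At the start the keys hang 25 mm apart, flat faces across the arm.
- spare_stand: the empty stand, same as key_stand in shape, size and origin; the blue and red keys go on its level arm, in either order. A hung key has its slot's top edge on the arm and its centre 133.5 mm high. To pass the arm's turned-up end, a key must be raised 14 to 30 mm (best 22) above its hanging height and moved along the arm.
- green_key_center (a point): green key: brass blade rigidly fixed under a flat fob; 145 mm tall (own z), 44 wide (y), 8 thick (x), about 60 g. Point at its centre. By height from it: solid tab +72.5 to +40.5, slot through it along x (20 wide) +40.5 to +2.5, panel to -37.5, blade 10 x 4 to -72.5. Grip the tab's 44 mm width from above, arm between the fingers. At the start rearmost, 35 mm from the post.
- blue_key_center (a point): blue key, same shape and size as the green one; point at its centre, half-way up. At the start it hangs about 60 or 85 mm in front of the post: either it or the red one is foremost.
- red_key_center (a point): red key, same shape and size as the green one; point at its centre, half-way up. At the start it hangs about 60 or 85 mm in front of the post: either it or the blue one is foremost.
- holder: grey key holder, fixed: block 56 (own x) x 80 (y) x 70 mm tall; in the middle of its top one slot 17 (x) x 52 mm (y), 60 deep (floor 10 mm above the worktop), 4 mm chamfers. Origin: centre of its underside. A key fully home, blade down, width along own y (either way round), has its centre 82.5 mm above the worktop over the origin.
- sealer_tip (a point): fixed obstacle: front top of the raised arm of the teal bag sealer, between the stands and the holder. Point at the arm's end, about 220 mm high. From there the arm (40 mm wide) runs straight away from the robot (+x) and slopes down: its top is 180 mm high 120 mm behind the point, 150 mm high 180 mm behind it. Its base, 84 mm wide, is 55 mm tall.
- syrup_center (a point): bystander: white syrup bottle, lilac cap, 47 mm across, 124 mm tall, loose; stands 190 to 212 mm in front of the crowded stand's post, just beyond the end of its arm. Point at its centre, 62 mm up.
- amber_center (a point): bystander: brown bottle with white cap, 43 mm across, 90 mm tall, loose; stands 190 to 212 mm in front of the empty stand's post. Point at its centre, 45 mm up.
- dropper_center (a point): bystander: slim white dropper bottle with long nozzle, 36 mm across, 127 mm tall, loose; stands about 100 mm behind the key holder. Point at its centre, 63 mm up.
Not all that is in view belongs to the job. Of the things like the part that bears green_key_center, leave any that is turquoise; of the rest the smaller one is meant.

How it is judged:
By the outcome, as a careful person would: the job done as asked, in the order asked, and still so for the second after the job is handed in, with the robot touching nothing.
It also fails if it takes over 72 s, if anything falls off the work surface, if the arm or the gripper's body presses on something with over 40 N, if the wrist force passes 120 N, or if a joint passes its speed limit or range.

ROBOT

A 6-joint arm with a two-finger parallel gripper is mounted at the origin on a cart in front of the work surface, level with it; the furniture and walls round the work are solid. World frame = base frame: x ahead of the robot, y to its left, z up, the work surface at z = 0. Lengths are in mm, angles in rad, forces in N, time in s.
With the tool pointing down it reaches from about 350 to 975 mm from the base axis. Payload 7.1 kg.
Tool frame: the origin (TCP) lies at the very end of the fingers, on their centre line; the grasp point (between the pads) lies 19 mm behind it; x points along the fingers, z is the direction in which the jaws open and shut, and the axes are right-handed (so a half turn about x gives the same grasp; the last joint's range is limited). The gripper opens to 88 mm and grips with 3 to 60 N. Pads are 20 mm wide; open, the fingers measure 115 mm over their backs; the gripper's body (75 mm by 178 mm) begins 61 mm behind the grasp point.
Start: joints at [-1.366, 0.423, 1.63, -0, 1.089, -0.019], TCP at [138.73, -609.392, 222.675] pointing down, gripper open.
Joint ranges: [-3, 3], [-0.9, 2.11], [0.09, 2.58], [-1.31, 4.45], [0.11, 2.69], [-2.54, 2.54]. Speed limits (rad/s): [2.39, 2.39, 3.01, 3.14, 3.14, 3.14].

INTERFACE

Orientations are given as a rotation vector (axis times angle).
In Python, from workcell import * gives the robot as it stands.
- The arm moves only by the shell command python3 -m crank 'ROWS'. ROWS is JSON, a list of rows, each a list of 3 entries, a list of its own where there are three numbers: the shift along the tool's x, y, z in cm, then the turn, a rotation vector about the tool's x, y, z in degrees, then the finger opening in cm, from 0 to 8.78. In form: [[[dx, dy, dz], [rx, ry, rz], claw], ...]. A call has 1 to 5 rows; each row shifts and turns the commanded pose from where the row before left it, along the tool's axes as they then stand; what a row does not reach is not made up. A row lasts 1/8 s, in which the tool goes at most 62.5 mm and 10.7 degrees, less where a joint would pass 70% of its speed; a pose out of reach is approached as far as the arm can. A call with a gripper value outside its range is refused whole. The fingers move at their own pace and stop on an object; the grip force is fixed at half the most. Time passes only in rows, so rows that do not move let the fingers close. It gives the time, the measured TCP pose, the force and the opening at its end, in the units of the state.
- get_obs(): the state, without advancing time (a new reading comes with each control period).
- get_image(name): name is "side" or "top" or "wrist"; returns a dict with "pixels" (480x640x3 uint8, red, green, blue), "mtx" (3x3 intrinsics, pixels), "D" ([k1, k2, p1, p2, k3] as OpenCV has them; the pictures are not rectified), "view" (4x4, takes a point from world to camera coordinates). Camera axes: x right, y down, z forward; pixel columns grow to the right and rows downward; lengths in mm; the calibration is good to about 2 mm. A picture is of the moment at which its call begins. There is no depth.
- close_job(): hands the job in, once; it reports no verdict.
The state is a dict: "t": time; "qpos": joint angles; "qvel": joint speeds; "joint_torque": joint torques, N m; "ee_pos": TCP position; "orientation": TCP orientation; "ft_force": force on the tool from outside, world axes, zero at the start; "moment": the same for the moment, N m; "width": finger opening in mm.
Only numpy, scipy, OpenCV 4.12 (cv2) and the standard library are available. Lean on these libraries where they do the work, as an engineer would, in place of code of your own. Each camera call takes 0.05 s, during which the arm holds its last target.

## Working session

There is one attempt and no reset: what is moved stays moved. The work goes in short steps, Python scripts to look and compute and a shell command to move; the robot and the scene stay as the last step left them, time stands still between calls to the robot, and variables do not carry over. Pictures are saved under pics/ and viewed, and the job is handed in when it is done.

```bash
ls; mkdir -p pics
python3 - <<'E'
from workcell import *
import cv2
print(get_obs())
for n in ("side","top","wrist"):
    im=get_image(n); cv2.imwrite(f"pics/{n}0.png",im["pixels"][:,:,::-1])
    print(n,im["mtx"].tolist(),im["D"],im["view"].tolist() if hasattr(im["view"],'tolist') else im["view"])
E
```

```text
pics
{'t': 0.0, 'qpos': array([-1.36597544e+00,  4.23850740e-01,  1.63066045e+00,  1.04817185e-05,
        1.08861748e+00, -1.90289626e-02]), 'qvel': array([-0.00019376, -0.00090526, -0.00015143,  0.00019007, -0.00218146,
       -0.0005771 ]), 'joint_torque': array([-3.09188828e-03, -5.44631052e+01, -2.73668557e+01,  6.40878431e-02,
        2.27732747e-02, -9.49729861e-05]), 'ee_pos': array([ 138.63940806, -608.86730146,  221.90713261]), 'orientation': array([ 1.04373822,  1.30801059, -1.04208644]), 'ft_force': array([-0.27746905,  0.09173745,  0.38066493]), 'moment': array([ 0.00459376, -0.03828644,  0.02466676]), 'width': 87.88338918745657}
side [[538.1368880414384, 0.0, 315.9851173709894], [0.0, 538.1368880414384, 244.38087891354917], [0.0, 0.0, 1.0]] [-0.00067374  0.          0.          0.          0.        ] [[-0.963772212326667, -0.2659803998212996, 0.019938647342884502, 535.7369366288491], [-0.12183355013212269, 0.372494308098249, -0.9200024872230567, 174.21590787899618], [0.2372755967417759, -0.8891020286476174, -0.3914049997707308, 1084.3125862366103], [0.0, 0.0, 0.0, 1.0]
[... 201 characters left out ...]
997594413874128, -0.00756961031688188, 148.25614897075997], [-0.9939168821135496, 0.02128328382598084, -0.1080567132540273, 538.381283453975], [0.10819182544583246, 0.005299168454677206, -0.9941159126180344, 1332.313821031897], [0.0, 0.0, 0.0, 1.0]]
wrist [[394.2739472153349, 0.0, 316.6628329095864], [0.0, 394.2739472153349, 234.95189218054904], [0.0, 0.0, 1.0]] [0.01604711 0.         0.         0.         0.        ] [[0.22228517195293096, -0.9749803628185717, -0.0016107290347952665, -623.5840114377274], [-0.9352756907277688, -0.2136990094983969, 0.2821207466194221, -33.12884921824209], [-0.2754063990969564, -0.06120478296319405, -0.959377553353672, 391.7252350019583], [0.0, 0.0, 0.0, 1.0]]
```

View pics/side0.png

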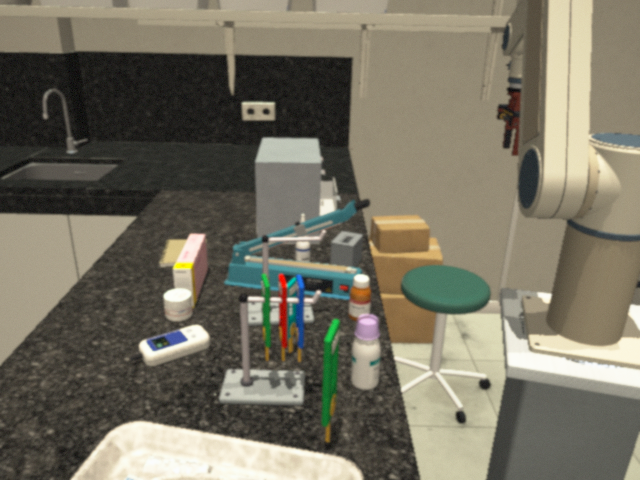

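View pics/top0.png

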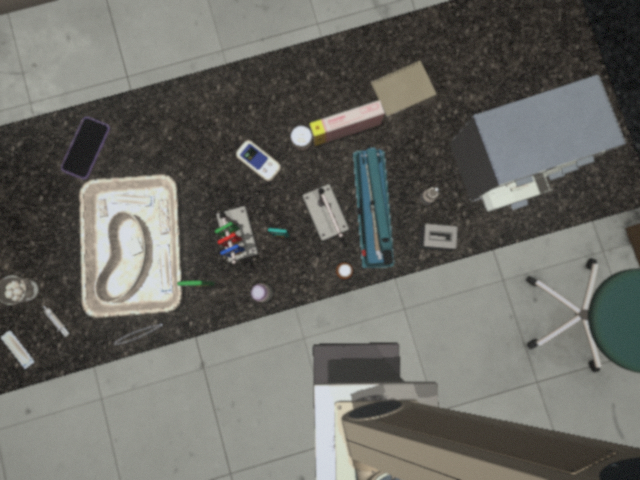

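View pics/wrist0.png

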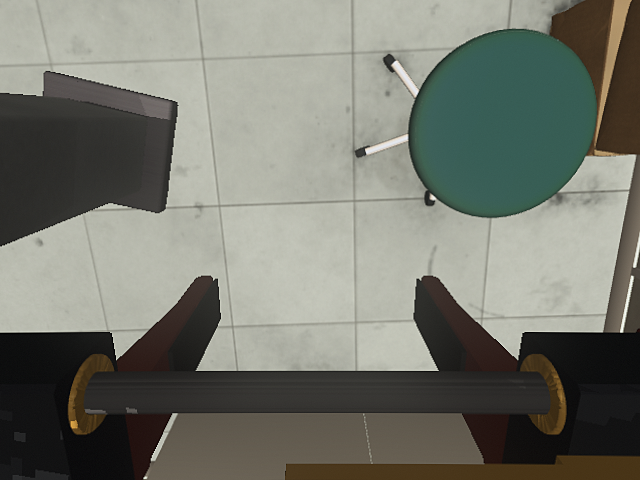

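```bash
cat > h.py <<'E'
import numpy as np, cv2
from workcell import *
from scipy.spatial.transform import Rotation as R
def cam(n):
    im=get_image(n); return im
def ray(im,uv):
    K=np.array(im["mtx"]);D=np.array(im["D"]);V=np.array(im["view"])
    p=cv2.undistortPoints(np.array([[uv]],float),K,D)[0,0]
    Rm=V[:3,:3];t=V[:3,3]
    return -Rm.T@t, Rm.T@np.array([p[0],p[1],1.0])
def onz(im,uv,z):
    c,d=ray(im,uv); return c+d*(z-c[2])/d[2]
def tri(a,ua,b,ub):
    c1,d1=ray(a,ua);c2,d2=ray(b,ub)
    s=np.linalg.lstsq(np.array([d1,-d2]).T,c2-c1,rcond=None)[0]
    p,q=c1+s[0]*d1,c2+s[1]*d2
    return (p+q)/2,np.linalg.norm(p-q)
def proj(im,P):
    V=np.array(im["view"]);r,_=cv2.Rodrigues(V[:3,:3])
    return cv2.projectPoints(np.array(P,float).reshape(-1,3),r,V[:3,3],np.array(im["mtx"]),np.array(im["D"]))[0][:,0]
def crop(im,x0,y0,w,h,k,name):
    c=im["pixels"][y0:y0+h,x0:x0+w,::-1]
    cv2.imwrite(f"pics/{name}.png",cv2.resize(c,None,fx=k,fy=k,interpolation=cv2.INTER_CUBIC))
def load(n):
    import pickle; return pickle.load(open(n+".pkl","rb"))
E
python3 - <<'E'
from h import *
import pickle
s=cam("side");t=cam("top")
pickle.dump(s,open("side.pkl","wb"));pickle.dump(t,open("top.pkl","wb"))
crop(s,215,185,175,260,4 if 0 else 2.3,"sidec")
crop(t,170,130,300,190,2.6,"topc")
crop(t,200,195,100,75,8,"topd")
crop(s,225,225,110,150,4,"sided")
E
```

```text
(no output)
```

View pics/topd.png

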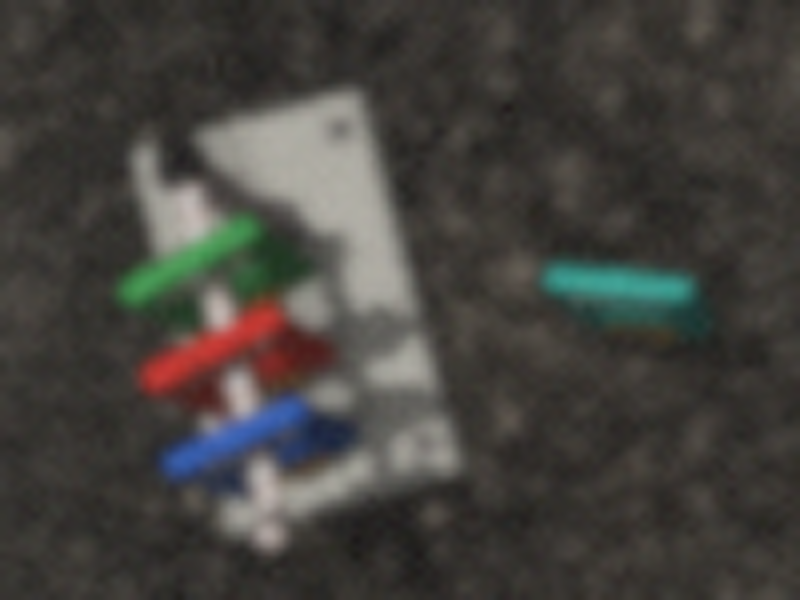

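View pics/sided.png

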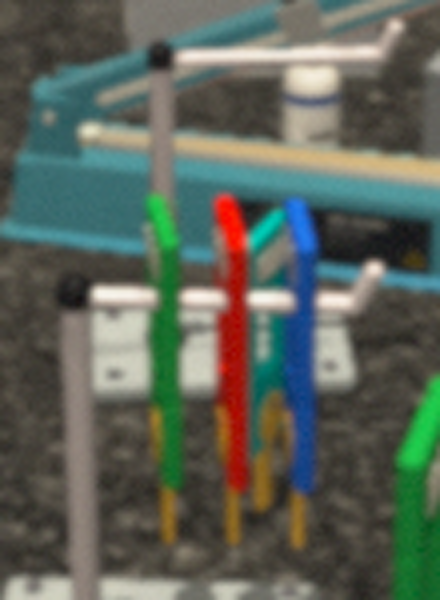

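View pics/topc.png

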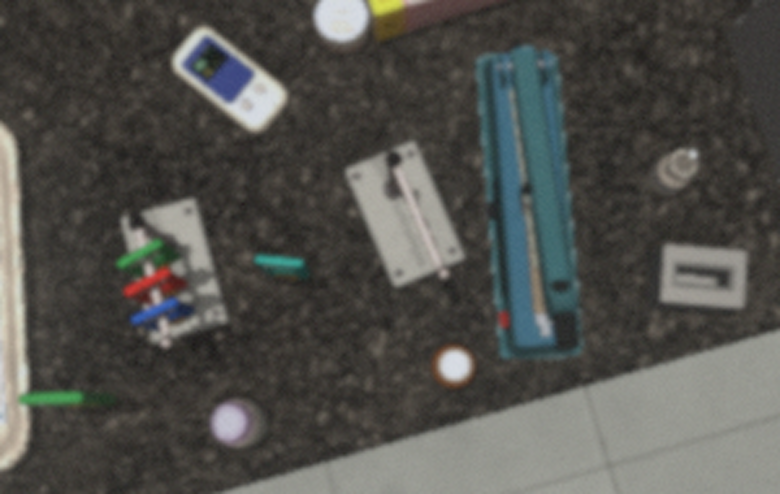

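View pics/sidec.png

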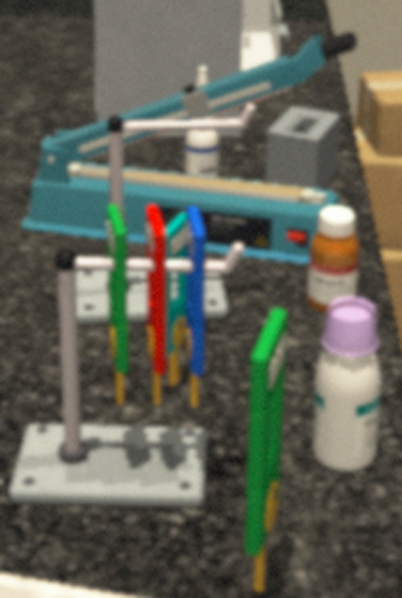

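Run:
```python
from h import *
t=load("top");s=load("side")
np.set_printoptions(precision=1,suppress=True)
def td(x,y):return (200+x/8-.5,195+y/8-.5)
def tc(x,y):return (170+x/2.6,130+y/2.6)
def sd(x,y):return (225+x/4,225+y/4)
def sc(x,y):return (215+x/2.3,185+y/2.3)
# keys top edges at z=206 top view
for n,a,b in (("g",(120,298),(258,225)),("r",(145,385),(283,312)),("b",(167,472),(308,410))):
    A,B=onz(t,td(*a),206),onz(t,td(*b),206)
    m=(A+B)/2;d=B-A
    print(n,A,B,"c",m,"w",np.linalg.norm(d),"ang",np.degrees(np.arctan2(d[1],d[0])))
print("post top",onz(t,td(182,160),180),"tip",onz(t,td(270,540),186))
print("tri post",tri(t,td(182,160),s,sd(73,290)), "tip",tri(t,td(270,540),s,sd(375,268)))
print("spare post",onz(t,tc(394,160),180),"tip",onz(t,tc(445,273),186))
print("tri",tri(t,tc(394,160),s,sc(115,123)),tri(t,tc(445,273),s,sc(249,108)))
print("holder",[onz(t,tc(*p),70) for p in ((664,243),(748,250),(744,307),(659,302))],onz(t,tc(704,275),70))
print("slot",[onz(t,tc(*p),70) for p in ((675,262),(733,268),(731,286),(672,284))])
print("sealer tip",onz(t,tc(565,345),220),onz(t,tc(527,50),150), tri(t,tc(565,330),s,sc(350,45)))
print("syrup",onz(t,tc(232,422),124),"amber",onz(t,tc(455,366),90),"dropper",onz(t,tc(690,156),127))
print("turq",[onz(t,td(*p),140) for p in ((545,278),(693,288))])
print("big",[onz(t,tc(*p),160) for p in ((20,400),(82,397))])
```

```text
g [531.2 373.9 206. ] [551.3 334.5 206. ] c [541.2 354.2 206. ] w 44.25039667519693 ang -62.899206857330874
r [506.1 366.8 206. ] [526.1 327.5 206. ] c [516.1 347.1 206. ] w 44.138517346119194 ang -62.96465922155763
b [481.1 360.5 206. ] [497.9 320.4 206. ] c [489.5 340.5 206. ] w 43.45956079300884 ang -67.24853524339466
post top [574.4 361.2 180. ] tip [462.3 334.8 186. ]
tri post (array([575.8, 363. , 170.9]), np.float64(0.019201239395665287)) tip (array([462.6, 335.1, 184.5]), np.float64(0.4046922211024204))
spare post [623.9 127.7 180. ] tip [519.6  84.4 186. ]
tri (array([626.6, 127.9, 170.5]), np.float64(1.81919093507555)) (array([520.8,  84.4, 181.1]), np.float64(1.314169022564908))
holder [array([ 556.7, -134.7,   70. ]), array([ 548., -216.,   70.]), array([ 492.4, -209.3,   70. ]), array([ 499. , -127.3,   70. ])] [ 524.4 -172.1   70. ]
slot [array([ 537.8, -144.6,   70. ]), array([ 530.7, -200.6,   70. ]), array([ 513.1, -197.8,   70. ]), array([ 516.3, -140.7,   70. ])]
sealer tip [451.6 -15.9 220. ] [731.    1.3 150. ] (array([459.6, -18. , 212.3]), np.float64(10.729825951684449))
syrup [391.5 282.9 124. ] amber [440.1  73.5  90. ] dropper [ 631.6 -151.   127. ]
turq [array([542.2, 259.6, 140. ]), array([538.2, 215. , 140. ])]
big [array([415.4, 469.4, 160. ]), array([416.9, 413.6, 160. ])]
```

```bash
cat >> h.py <<'E'
def st(v=True):
    o=get_obs();Rm=R.from_rotvec(o["orientation"]).as_matrix()
    if v:
        print("t%.2f"%o["t"],"p",np.round(o["ee_pos"],1),"phi%.1f"%np.degrees(np.arctan2(Rm[1,2],Rm[0,2])),"xdown",np.round(Rm[:,0],3),"q",np.round(o["qpos"],2),"F",np.round(o["ft_force"],1),"w%.1f"%o["width"])
    return o,Rm
def goto(P,phi,first_up=False):
    """print tool-frame shift (cm) and turn (deg) to world TCP P, jaw angle phi(deg), tool down"""
    o,Rm=st()
    d=Rm.T@(np.array(P)-o["ee_pos"])/10
    c,s=np.cos(np.radians(phi)),np.sin(np.radians(phi))
    T=np.array([[0,-s,c],[0,c,s],[-1,0,0]])
    best=min((R.from_matrix(Rm.T@T@R.from_rotvec([k,0,0]).as_matrix()).as_rotvec(degrees=True) for k in (0,np.pi)),key=np.linalg.norm)
    print("shift cm",np.round(d,2),"turn",np.round(best,1),"len",np.round(np.linalg.norm(d),1))
E
python3 -c "
from h import *
goto((390,315,300),-65)"
```

```text
t0.25 p [ 138.7 -609.2  222.3] phi-77.2 xdown [-0.     0.001 -1.   ] q [-1.37  0.42  1.63 -0.    1.09 -0.02] F [-0.2  2.  -0.6] w87.7
shift cm [ -7.71  45.01 -84.54] turn [-12.2  -0.   -0. ] len 96.1
```

```bash
python3 -c "
from h import *
goto((420,-320,340),-77)"
```

```text
t0.25 p [ 138.7 -609.2  222.3] phi-77.2 xdown [-0.     0.001 -1.   ] q [-1.37  0.42  1.63 -0.    1.09 -0.02] F [-0.2  2.  -0.6] w87.7
shift cm [-11.75  33.85 -21.96] turn [-0.2 -0.  -0. ] len 42.0
```

```bash
python3 -m crank '[[[-4,0,0],[0,0,0],8.7],[[-3,4,-2.5],[0,0,0],8.7],[[-2,5,-3],[0,0,0],8.7],[[-1.5,5,-3.2],[0,0,0],8.7],[[-1,5,-3.3],[0,0,0],8.7]]' && python3 -m crank '[[[0,5,-3.3],[0,0,0],8.7],[[0,5,-3.3],[0,0,0],8.7],[[0,4,-3.3],[0,0,0],8.7],[[0,0,-5],[0,0,0],8.7],[[0,0,-5],[0,0,0],8.7]]'; python3 -c "
from h import *
goto((400,0,340),-77)
goto((400,0,340),-65)"
```

```text
t: 0.88
ee_pos: [298.5, -449.0, 338.6]
orientation: [1.043, 1.305, -1.043]
ft_force: [0.4, -0.7, 0.3]
width: 87.0
t: 1.5
ee_pos: [389.6, -223.4, 337.4]
orientation: [1.042, 1.308, -1.042]
ft_force: [-0.1, 0.8, 0.7]
width: 87.0
t1.50 p [ 389.6 -223.4  337.4] phi-77.1 xdown [-0.  0. -1.] q [-0.55  0.03  1.87  0.    1.25  0.8 ] F [-0.1  0.8  0.7] w87.0
shift cm [ -0.25   5.99 -21.55] turn [-0.1 -0.   0. ] len 22.4
t1.50 p [ 389.6 -223.4  337.4] phi-77.1 xdown [-0.  0. -1.] q [-0.55  0.03  1.87  0.    1.25  0.8 ] F [-0.1  0.8  0.7] w87.0
shift cm [ -0.25   5.99 -21.55] turn [-12.1  -0.    0. ] len 22.4
```

```bash
python3 -m crank '[[[0,1.5,-5.6],[-3,0,0],8.7],[[0,1.5,-5.6],[-3,0,0],8.7],[[0,1.5,-5.6],[-3,0,0],8.7],[[0,1.5,-5.6],[-3,0,0],8.7],[[0,2,-5.6],[0,0,0],8.7]]'; python3 -c "
from h import *
goto((420,180,340),-65)
i=cam('wrist');o,Rm=st(0);c,_=ray(i,(320,240));V=i['view'];
print('cam in tool',Rm.T@(c-o['ee_pos']),'fwd',Rm.T@np.array(V)[2,:3],'camx',Rm.T@np.array(V)[0,:3])"
```

```text
t: 2.12
ee_pos: [374.4, 67.1, 338.0]
orientation: [0.885, 1.383, -0.884]
ft_force: [0.6, -0.7, -0.3]
width: 87.2
t2.12 p [374.4  67.1 338. ] phi-65.2 xdown [ 0.001  0.    -1.   ] q [ 0.15 -0.1   1.99 -0.    1.25  1.28] F [ 0.6 -0.7 -0.3] w87.2
shift cm [-0.2   8.88 -8.33] turn [-0.2  0.  -0.1] len 12.2
cam in tool [-162.13299041   77.53550629    5.19389194] fwd [ 0.9591547  -0.2828738   0.00216412] camx [-0.00346397 -0.0040951   0.99998562]
```

```bash
python3 -m crank '[[[-0.5,4,-4],[0,0,0],8.7],[[-0.5,5,-2],[0,0,0],8.7],[[0,3,0],[0,0,0],8.7]]'; python3 -c "
from h import *
import pickle
st()
i=cam('wrist');pickle.dump(i,open('w1.pkl','wb'));cv2.imwrite('pics/w1.png',i['pixels'][:,:,::-1])"
```

```text
t: 2.55
ee_pos: [459.8, 172.6, 348.0]
orientation: [0.883, 1.384, -0.881]
ft_force: [-0.3, -0.7, 0.0]
width: 86.9
t2.55 p [459.8 172.6 348. ] phi-65.0 xdown [ 0.001  0.001 -1.   ] q [0.33 0.09 1.78 0.   1.27 1.47] F [-0.3 -0.7  0. ] w86.9
```

View pics/w1.png

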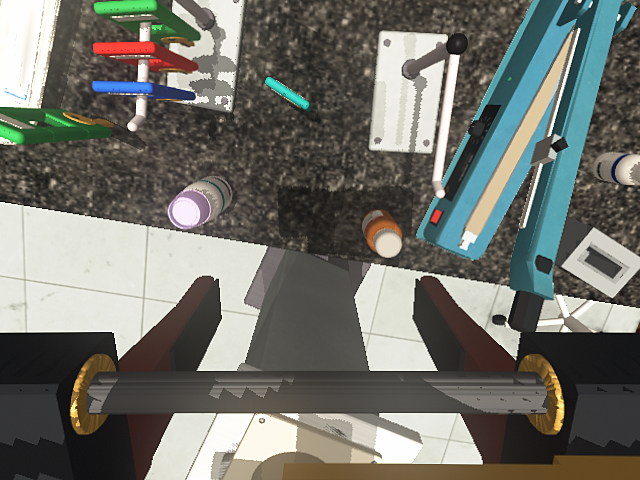

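Run:
```python
from h import *
i=load("w1")
crop(i,80,0,170,140,4.5,"w1a")
crop(i,360,20,120,190,3.1,"w1b")
crop(i,500,210,140,120,5,"w1c")
```

```text
(no output)
```

View pics/w1a.png

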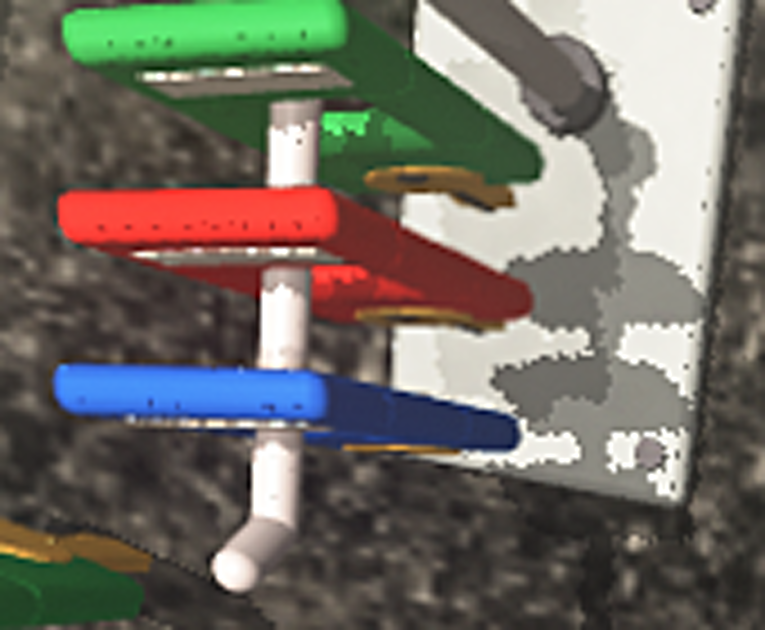

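View pics/w1b.png

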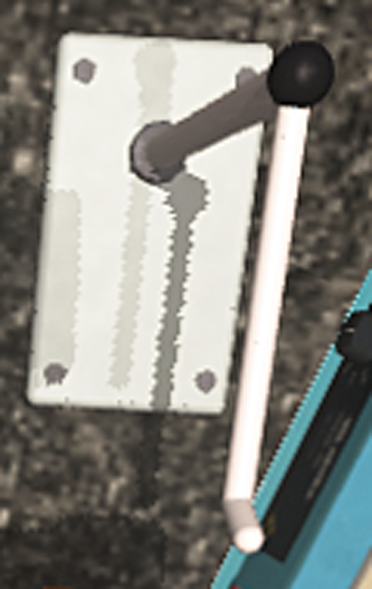

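View pics/w1c.png

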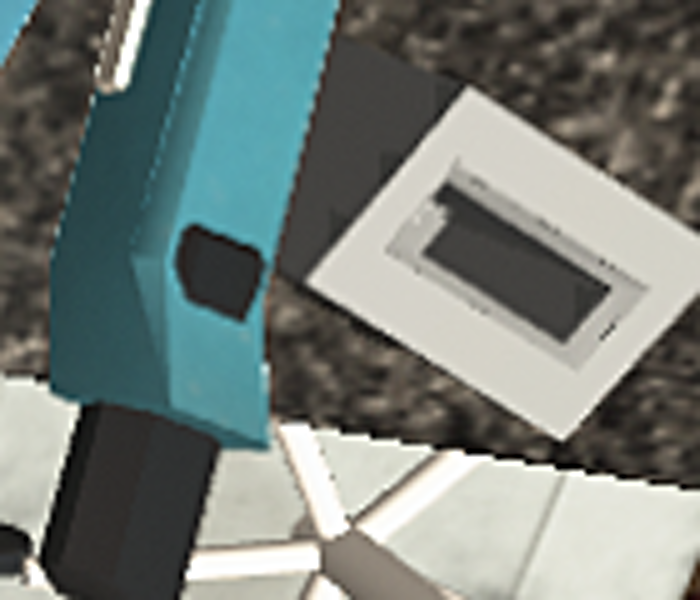

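Run:
```python
from h import *
np.set_printoptions(precision=1,suppress=True)
i=load("w1")
A=lambda x,y:(80+x/4.5-.4,y/4.5-.4)
B=lambda x,y:(360+x/3.1-.4,20+y/3.1-.4)
C=lambda x,y:(500+x/5-.4,210+y/5-.4)
for n,l,r in (("g",(68,35),(345,24)),("r",(62,217),(335,214)),("b",(57,388),(325,393))):
    a,b=onz(i,A(*l),205),onz(i,A(*r),205);d=b-a
    print(n,"c",(a+b)/2,"w",np.linalg.norm(d),"ang",np.degrees(np.arctan2(d[1],d[0])))
p,q=onz(i,A(294,110),172),onz(i,A(275,510),172);d=p-q
print("arm pts",p,q,"yaw",np.degrees(np.arctan2(d[1],d[0])),"tip",onz(i,A(235,575),188),"foot",onz(i,A(565,95),12))
p,q=onz(i,B(292,110),172),onz(i,B(240,490),172);d=p-q
print("spare arm",p,q,"yaw",np.degrees(np.arctan2(d[1],d[0])),"tip",onz(i,B(250,538),188),"foot",onz(i,B(157,150),12),"knob",onz(i,B(300,73),180))
h=[onz(i,C(*c),70) for c in ((470,87),(563,440),(308,280))]
print("holder",h, "c",(h[1]+onz(i,C(470,87),70))/2)
sl=[onz(i,C(*c),70) for c in ((455,160),(650,288),(580,370),(388,250))]
m=sum(sl)/4;d=sl[1]-sl[0]
print("slot",m,np.linalg.norm(d),np.linalg.norm(sl[3]-sl[0]),"ang",np.degrees(np.arctan2(d[1],d[0])), d, sl[2]-sl[3])
print("sealer end",onz(i,C(50,395),215),onz(i,C(268,445),215),"handle",onz(i,C(110,600),215))
print("syrup cap",onz(i,(190,209),124),"amber",onz(i,(389,244),90))
```

```text
g c [542.7 355.9 205. ] w 42.12601886120961 ang -62.54541380309259
r c [517.3 349.5 205. ] w 42.48660856734642 ang -64.0403604042881
b c [492.1 343.1 205. ] w 42.64715021701556 ang -65.68838166494868
arm pts [538.6 355.2 172. ] [474.7 338.4 172. ] yaw 14.771329423293402 tip [464.  335.1 188. ] foot [574.3 365.4  12. ]
spare arm [620.2 128.9 172. ] [531.2  92.5 172. ] yaw 22.248541321715607 tip [521.2  89.1 188. ] foot [629.2 131.4  12. ] knob [626.1 133.3 180. ]
holder [array([ 557.3, -132.3,   70. ]), array([ 493.8, -205.3,   70. ]), array([ 502.4, -126.5,   70. ])] c [ 525.5 -168.8   70. ]
slot [ 525.7 -169.    70. ] 60.31487551083987 24.880007395733237 ang -96.59600593346329 [ -6.9 -59.9   0. ] [ -6.1 -58.9   0. ]
sealer end [477.8   9.  215. ] [485.2 -27.6 215. ] handle [450.5 -20.2 215. ]
syrup cap [399.6 284.6 124. ] amber [444.2  76.5  90. ]
```

```bash
python3 -c "
from h import *
goto((491.5,342.5,290),-65.5)"
```

```text
t2.60 p [462.4 173.  347.7] phi-65.1 xdown [ 0.002  0.001 -1.   ] q [0.33 0.09 1.78 0.   1.27 1.47] F [1.8 0.7 1.1] w86.7
shift cm [  5.8    9.77 -14.14] turn [ 0.4  0.  -0.1] len 18.1
```

```bash
python3 -m crank '[[[0.7,2.5,-3.5],[0.4,0,0],7],[[1.3,2.5,-3.5],[0,0,0],7],[[1.8,2.4,-3.6],[0,0,0],7],[[2,2.4,-3.5],[0,0,0],7],[[0,0,0],[0,0,0],7]]'; python3 -c "
from h import *
import pickle
goto((491.5,342.5,171),-65.5)
i=cam('wrist');pickle.dump(i,open('w2.pkl','wb'));cv2.imwrite('pics/w2.png',i['pixels'][:,:,::-1])"
```

```text
t: 3.22
ee_pos: [488.3, 340.4, 287.5]
orientation: [0.886, 1.384, -0.891]
ft_force: [0.0, -0.2, -0.2]
width: 70.1
t3.23 p [488.3 340.4 287.5] phi-65.4 xdown [-0.003 -0.002 -1.   ] q [0.59 0.31 1.63 0.   1.2  1.73] F [ 0.  -0.2 -0.2] w70.1
shift cm [11.65  0.42 -0.07] turn [0.1 0.  0.2] len 11.7
```

View pics/w2.png

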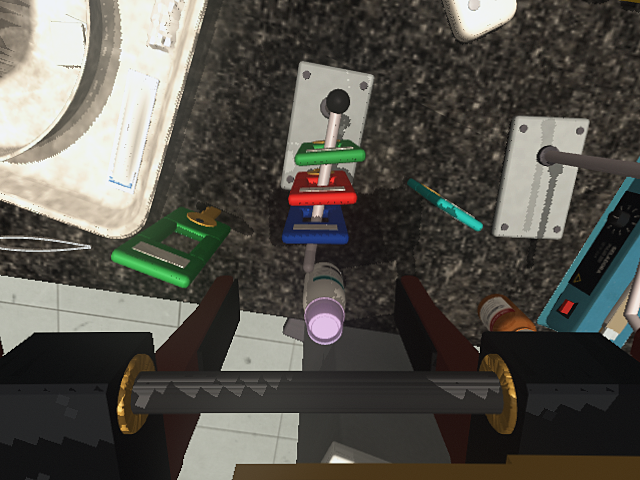

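Run:
```python
from h import *
np.set_printoptions(precision=1,suppress=True)
i=load("w2")
crop(i,270,60,110,220,2.7,"w2a")
for n,l,r in (("g",(296,158),(366,156)),("r",(290,200),(356,197)),("b",(284,239),(348,238))):
    a,b=onz(i,l,204),onz(i,r,204);d=b-a
    print(n,"c",(a+b)/2,"w",np.linalg.norm(d),"ang",np.degrees(np.arctan2(d[1],d[0])))
print(proj(i,[(491.5,342.5,190)]))
print(onz(i,(325,313),124))
```

```text
g c [543.1 356.  204. ] w 42.903310815035915 ang -63.826124293312766
r c [517.6 349.6 204. ] w 41.73863844524193 ang -62.786264185347804
b c [491.7 342.7 204. ] w 41.67659342807664 ang -64.49133789970747
[[316.1 232.9]]
[407.9 295.4 124. ]
```

View pics/w2a.png

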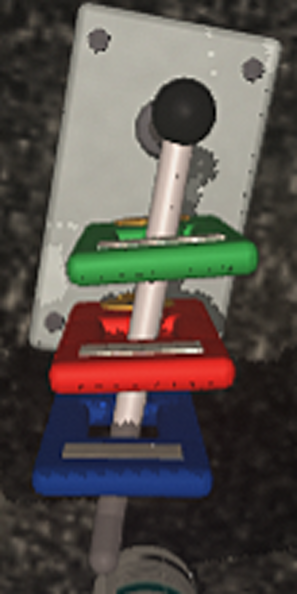

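```bash
python3 -m crank '[[[3.5,0.3,-0.05],[0,0,0],7],[[4,0,0],[0,0,0],7],[[2.5,0,0],[0,0,0],7],[[0,0,0],[0,0,0],7]]'; python3 -c "
from h import *
goto((491.7,342.6,171),-64.5)"
```

```text
t: 3.78
ee_pos: [490.9, 338.9, 188.8]
orientation: [0.888, 1.382, -0.893]
ft_force: [0.3, -0.2, 0.9]
width: 69.8
t3.77 p [490.9 338.9 188.8] phi-65.6 xdown [-0.003 -0.002 -1.   ] q [ 0.58  0.42  1.72 -0.    1.    1.73] F [ 0.3 -0.2  0.9] w69.8
shift cm [ 1.78  0.23 -0.3 ] turn [-1.1  0.   0.2] len 1.8
```

```bash
python3 -m crank '[[[1.7,0.15,-0.25],[-1,0,0],7],[[0,0,0],[0,0,0],7]]'; python3 -c "
from h import *
goto((491.7,342.6,171),-64.5)
i=cam('wrist');cv2.imwrite('pics/w3.png',i['pixels'][:,:,::-1])
st()"
```

```text
t: 4.03
ee_pos: [492.0, 343.5, 172.5]
orientation: [0.876, 1.387, -0.877]
ft_force: [-0.1, -0.2, -0.5]
width: 70.1
t4.03 p [492.  343.5 172.5] phi-64.6 xdown [-0. -0. -1.] q [ 0.59  0.45  1.72 -0.    0.97  1.72] F [-0.1 -0.2 -0.5] w70.1
shift cm [ 0.15 -0.07  0.07] turn [-0.1  0.   0. ] len 0.2
t4.08 p [492.2 343.7 172.9] phi-64.6 xdown [ 0.  0. -1.] q [ 0.59  0.45  1.72 -0.    0.97  1.72] F [ 0.5  0.1 -0.7] w70.0
```

View pics/w3.png

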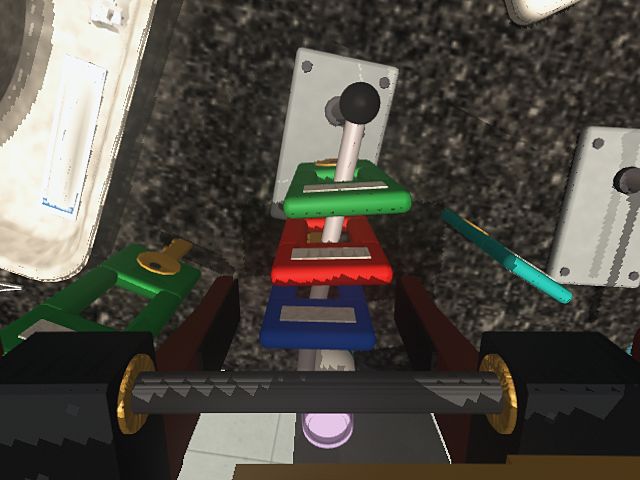

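```bash
python3 -m crank '[[[0,0,0],[0,0,0],3.5],[[0,0,0],[0,0,0],3.5],[[0,0,0],[0,0,0],3.5],[[0,0,0],[0,0,0],3.5],[[0,0,0],[0,0,0],3.5]]'; python3 -c "
from h import *
st();goto((491.7,342.6,193),-64.5)"
```

```text
t: 4.7
ee_pos: [492.3, 344.0, 172.9]
orientation: [0.877, 1.387, -0.876]
ft_force: [-0.1, -0.2, 2.1]
width: 43.9
t4.70 p [492.3 344.  172.9] phi-64.6 xdown [ 0.  0. -1.] q [0.59 0.45 1.72 0.   0.97 1.72] F [-0.1 -0.2  2.1] w43.9
t4.70 p [492.3 344.  172.9] phi-64.6 xdown [ 0.  0. -1.] q [0.59 0.45 1.72 0.   0.97 1.72] F [-0.1 -0.2  2.1] w43.9
shift cm [-2.01 -0.11  0.1 ] turn [-0.1 -0.  -0. ] len 2.0
```

```bash
python3 -m crank '[[[-1.1,0,0],[0,0,0],3.5],[[-1.1,0,0],[0,0,0],3.5],[[0,0,0],[0,0,0],3.5],[[0,-1,-0.2],[0,0,0],3.5]]'; python3 -c "
from h import *
st();goto((491.7-53.3,342.6-14,193),-64.5)
i=cam('side');crop(i,215,185,175,260,2.3,'s4')
i=cam('wrist');cv2.imwrite('pics/w4.png',i['pixels'][:,:,::-1])
"
```

```text
t: 5.2
ee_pos: [482.3, 341.3, 194.7]
orientation: [0.877, 1.387, -0.876]
ft_force: [-0.0, -0.5, -0.5]
width: 43.7
t5.20 p [482.3 341.3 194.7] phi-64.6 xdown [ 0.  0. -1.] q [ 0.6   0.41  1.73 -0.    1.    1.72] F [-0.  -0.5 -0.5] w43.7
t5.20 p [482.3 341.3 194.7] phi-64.6 xdown [ 0.  0. -1.] q [ 0.6   0.41  1.73 -0.    1.    1.72] F [-0.  -0.5 -0.5] w43.7
shift cm [ 0.17 -4.51 -0.74] turn [-0.1 -0.  -0. ] len 4.6
```

View pics/s4.png

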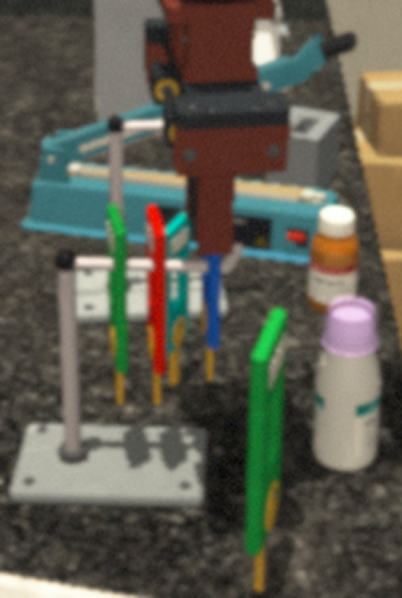

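View pics/w4.png

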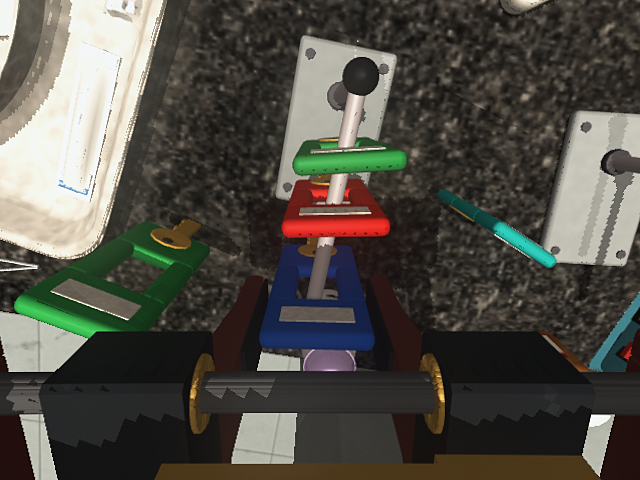

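```bash
python3 -m crank '[[[0,-1.6,-0.25],[0,0,0],3.5],[[0,-1.6,-0.25],[0,0,0],3.5],[[0,-1.3,-0.25],[0,0,0],3.5],[[0,0,0],[0,0,0],3.5]]'; python3 -c "
from h import *
goto((491.7-53.3,342.6-14,193),-64.5)
i=cam('side');crop(i,215,185,175,260,2.3,'s5')
i=cam('wrist');cv2.imwrite('pics/w5.png',i['pixels'][:,:,::-1])
"
```

```text
t: 5.8
ee_pos: [437.3, 328.5, 194.8]
orientation: [0.876, 1.387, -0.876]
ft_force: [0.4, 0.4, -0.3]
width: 44.0
t5.80 p [437.3 328.5 194.8] phi-64.5 xdown [-0. -0. -1.] q [ 0.62  0.35  1.83 -0.    0.97  1.75] F [ 0.4  0.4 -0.3] w44.0
shift cm [0.18 0.11 0.04] turn [-0.  0.  0.] len 0.2
```

View pics/s5.png

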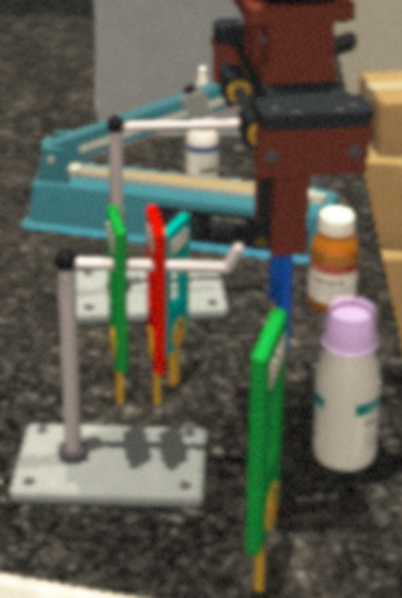

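View pics/w5.png

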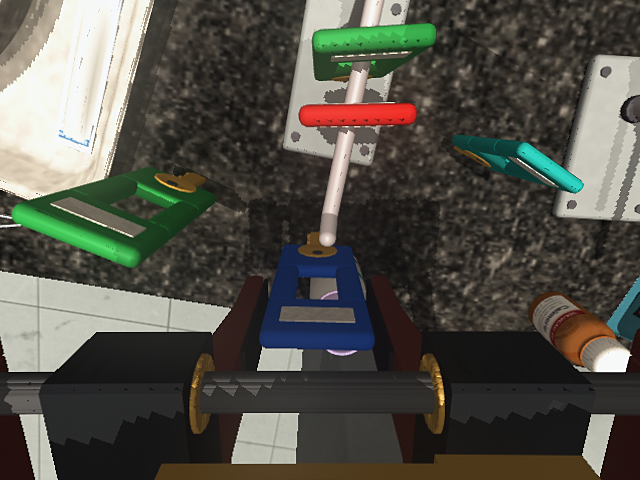

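```bash
python3 -m crank '[[[-4,0,0],[0,0,0],3.5],[[-5.5,0,0],[0,0,0],3.5]]'; python3 -c "
from h import *
goto((490,76,285),-67.5)
"
```

```text
t: 6.15
ee_pos: [438.2, 328.4, 289.5]
orientation: [0.874, 1.388, -0.879]
ft_force: [1.6, 1.0, -0.1]
width: 43.7
t6.15 p [438.2 328.4 289.5] phi-64.6 xdown [-0.003 -0.002 -1.   ] q [ 0.62  0.24  1.73 -0.    1.17  1.75] F [ 1.6  1.  -0.1] w43.7
shift cm [ 0.48 -6.14 25.02] turn [2.9 0.  0.2] len 25.8
```

```bash
python3 -m crank '[[[0,-1.2,5],[0,0,0],3.5],[[0,-1.2,5],[0,0,0],3.5],[[0,-1.2,5],[0,0,0],3.5],[[0,-1.2,5],[0,0,0],3.5],[[0,-1.3,4.8],[2.8,0,0],3.5]]'; python3 -m crank '[[[0,0,0],[0,0,0],3.5]]'; python3 -c "
from h import *
import pickle
goto((490,76,285),-67.5)
i=cam('wrist');pickle.dump(i,open('w6.pkl','wb'));cv2.imwrite('pics/w6.png',i['pixels'][:,:,::-1])
i=cam('side');pickle.dump(i,open('s6.pkl','wb'));i=cam('top');pickle.dump(i,open('t6.pkl','wb'));
"
```

```text
t: 6.78
ee_pos: [490.7, 76.9, 290.0]
orientation: [0.915, 1.369, -0.914]
ft_force: [-0.3, 0.6, -0.3]
width: 43.8
t: 6.9
ee_pos: [490.8, 75.8, 289.9]
orientation: [0.917, 1.368, -0.917]
ft_force: [-0.2, 0.8, -0.8]
width: 43.9
t6.90 p [490.8  75.8 289.9] phi-67.7 xdown [ 0.001 -0.    -1.   ] q [ 0.13  0.15  1.84 -0.    1.15  1.31] F [-0.2  0.8 -0.8] w43.9
shift cm [ 0.49 -0.06 -0.04] turn [-0.2  0.  -0. ] len 0.5
```

View pics/w6.png

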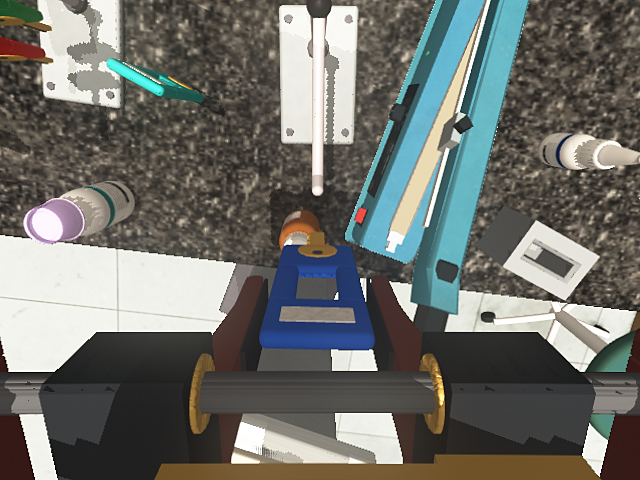

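Run:
```python
from h import *
np.set_printoptions(precision=1,suppress=True)
i=load("w6")
crop(i,270,0,100,260,2.3,"w6a")
p,q=onz(i,(319,30),172),onz(i,(318,165),172);d=p-q
print(p,q,np.degrees(np.arctan2(d[1],d[0])),"tip",onz(i,(318,189),188),"foot",onz(i,(319,47),12),"knob",onz(i,(319,4),182))
print(proj(i,[(490.8,75.8,209)]))
```

```text
[614.6 125.5 172. ] [535.4  93.5 172. ] 21.99115853189891 tip [522.2  88.1 188. ] foot [629.4 130.5  12. ] knob [625.8 130.2 182. ]
[[317.2 246.1]]
```

View pics/w6a.png

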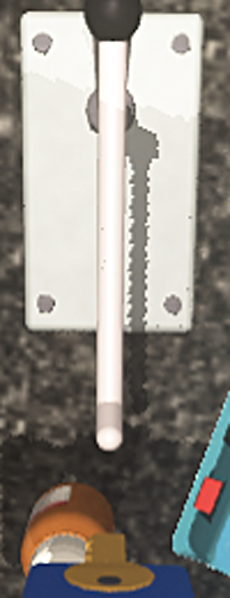

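```bash
python3 -m crank '[[[3,0.5,0],[0,0,0],3.5],[[3,0,0],[0,0,0],3.5],[[2.5,0,0],[0,0,0],3.5],[[1,0,0],[0,0,0],3.5],[[0,0,0],[0,0,0],3.5]]'; python3 -c "
from h import *
goto((627-.927*142,130.5-.375*142,194.5),-68)
i=cam('wrist');cv2.imwrite('pics/w7.png',i['pixels'][:,:,::-1])
i=cam('side');crop(i,215,185,175,260,2.3,'s7')
"
```

```text
t: 7.68
ee_pos: [494.2, 81.3, 194.4]
orientation: [0.912, 1.372, -0.913]
ft_force: [0.6, -0.0, -0.1]
width: 43.9
t7.67 p [494.2  81.3 194.4] phi-67.3 xdown [-0.001 -0.    -1.   ] q [0.14 0.28 1.92 0.   0.94 1.31] F [ 0.6 -0.  -0.1] w43.9
shift cm [-0.01 -0.05  0.42] turn [ 0.7 -0.   0.1] len 0.4
```

View pics/w7.png

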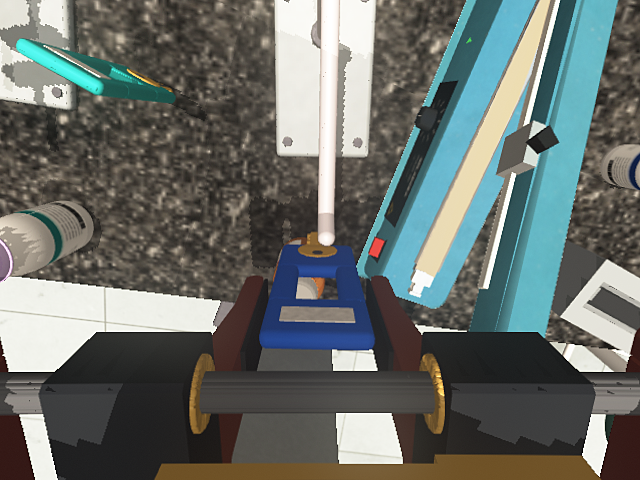

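View pics/s7.png

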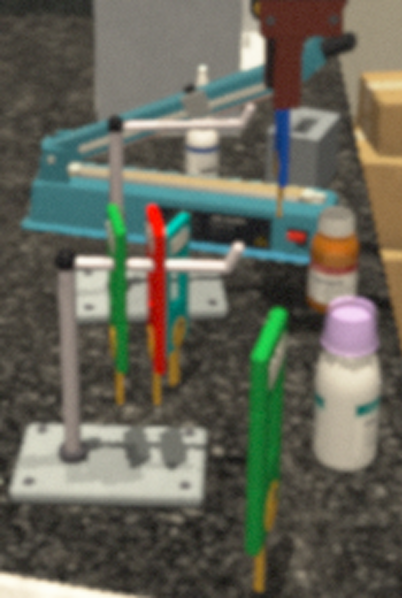

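```bash
python3 -m crank '[[[0,0,0.4],[0.7,0,0],3.5],[[0,0,0],[0,0,0],3.5]]'; python3 -c "
from h import *
goto((627-.927*50,130.5-.375*50,194.5),-68)
i=cam('wrist');cv2.imwrite('pics/w8.png',i['pixels'][:,:,::-1])
"
```

```text
t: 8.02
ee_pos: [496.5, 76.6, 195.4]
orientation: [0.924, 1.365, -0.923]
ft_force: [0.3, 0.5, -0.5]
width: 43.7
t8.03 p [496.5  76.6 195.4] phi-68.1 xdown [ 0.001  0.    -1.   ] q [ 0.13  0.28  1.92 -0.    0.94  1.32] F [ 0.3  0.5 -0.5] w43.7
shift cm [ 0.1   9.12 -0.12] turn [-0.1  0.  -0.1] len 9.1
```

View pics/w8.png

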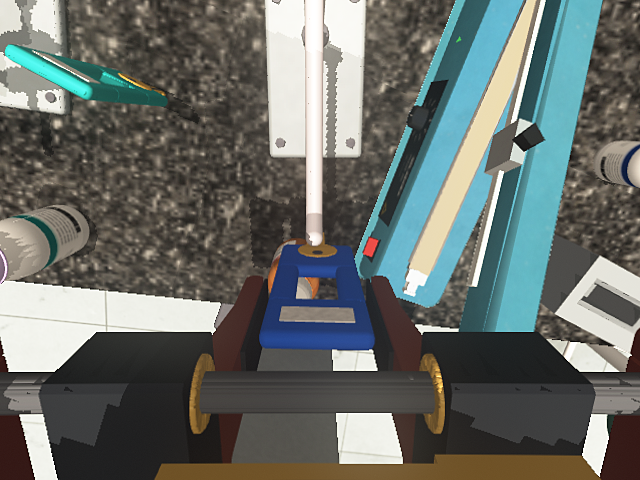

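```bash
python3 -m crank '[[[0,2,-0.05],[0,0,0],3.5],[[0,2.5,-0.05],[0,0,0],3.5],[[0,0,0],[0,0,0],3.5]]'; python3 -c "
from h import *
goto((627-.927*50,130.5-.375*50,194.5),-68)
i=cam('wrist');cv2.imwrite('pics/w9.png',i['pixels'][:,:,::-1])
"
```

```text
t: 8.45
ee_pos: [538.6, 94.9, 194.9]
orientation: [0.923, 1.365, -0.922]
ft_force: [-0.6, -0.9, -0.6]
width: 43.8
t8.45 p [538.6  94.9 194.9] phi-68.1 xdown [ 0.001  0.    -1.   ] q [0.15 0.34 1.83 0.   0.97 1.34] F [-0.6 -0.9 -0.6] w43.8
shift cm [0.05 4.53 0.01] turn [-0.1  0.  -0.1] len 4.5
```

View pics/w9.png

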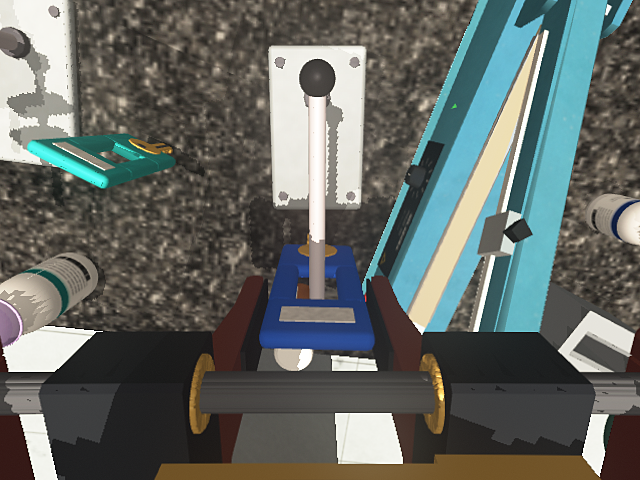

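```bash
python3 -m crank '[[[0,2.3,0],[0,0,0],3.5],[[0,2.2,0],[0,0,0],3.5],[[1,0,0],[0,0,0],3.5],[[1,0,0],[0,0,0],3.5],[[0,0,0],[0,0,0],3.5]]'; python3 -c "
from h import *
goto((627-.927*50,130.5-.375*50,172),-68)
i=cam('wrist');cv2.imwrite('pics/w10.png',i['pixels'][:,:,::-1])
i=cam('side');crop(i,225,195,110,150,4,'s10')
"
```

```text
t: 9.12
ee_pos: [577.5, 110.8, 173.6]
orientation: [0.922, 1.368, -0.925]
ft_force: [0.1, -0.6, -0.9]
width: 44.0
t9.12 p [577.5 110.8 173.6] phi-68.1 xdown [-0.002 -0.    -1.   ] q [ 0.17  0.43  1.75 -0.    0.96  1.36] F [ 0.1 -0.6 -0.9] w44.0
shift cm [0.16 0.33 0.03] turn [-0.1 -0.   0.1] len 0.4
```

View pics/s10.png

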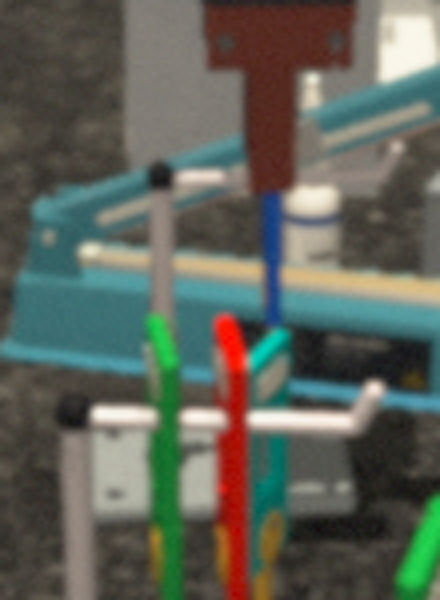

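View pics/w10.png

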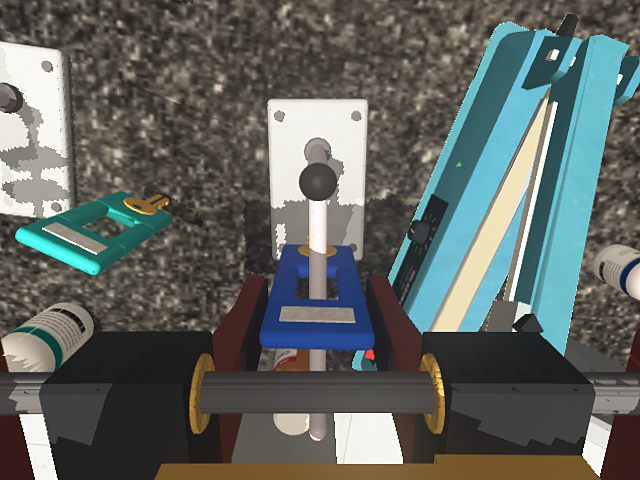

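```bash
python3 -m crank '[[[0.15,0,0],[0,0,0],3.5],[[0,0,0],[0,0,0],3.5]]'; python3 -m crank '[[[0.15,0,0],[0,0,0],3.5],[[0,0,0],[0,0,0],3.5]]'
```

```text
t: 9.48
ee_pos: [578.9, 111.3, 173.2]
orientation: [0.923, 1.366, -0.923]
ft_force: [0.8, 0.3, -0.0]
width: 43.5
t: 9.72
ee_pos: [579.1, 111.4, 172.8]
orientation: [0.923, 1.366, -0.923]
ft_force: [-2.8, -0.5, 8.5]
width: 43.5
```

```bash
python3 -m crank '[[[-0.1,0,0],[0,0,0],4.6],[[0,0,0],[0,0,0],5.5],[[0,0,0],[0,0,0],6.8],[[0,0,0],[0,0,0],6.8],[[0,0,0],[0,0,0],6.8]]';python3 -c "
from h import *
st()
i=cam('wrist');cv2.imwrite('pics/w11.png',i['pixels'][:,:,::-1])
i=cam('side');crop(i,225,195,110,150,4,'s11')
"
```

```text
t: 10.35
ee_pos: [579.0, 111.4, 172.6]
orientation: [0.923, 1.366, -0.923]
ft_force: [-0.8, -0.1, -0.1]
width: 67.9
t10.35 p [579.  111.4 172.6] phi-68.1 xdown [-0. -0. -1.] q [0.17 0.43 1.75 0.   0.96 1.36] F [-0.8 -0.1 -0.1] w67.9
```

View pics/w11.png

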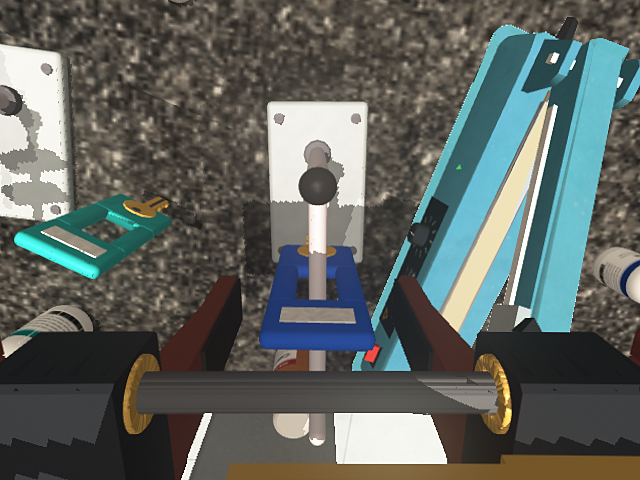

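View pics/s11.png

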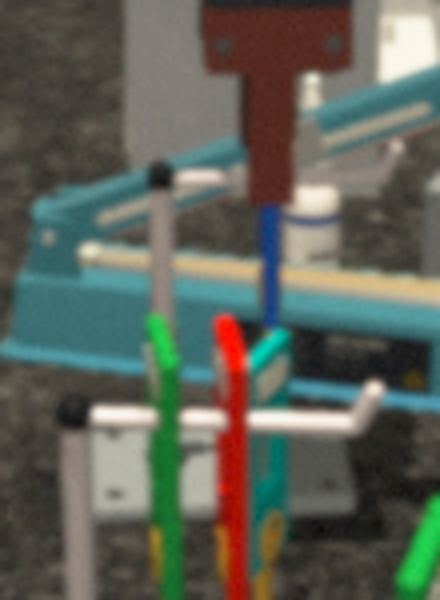

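```bash
python3 -m crank '[[[-3,0,0],[0,0,0],7],[[-4.5,0,0],[0,0,0],7],[[-4,0,0],[0,0,0],7]]';python3 -c "
from h import *
goto((510,342,280),-64)
"
```

```text
t: 10.82
ee_pos: [579.0, 111.4, 289.1]
orientation: [0.923, 1.366, -0.923]
ft_force: [0.1, 0.0, 0.1]
width: 69.8
t10.82 p [579.  111.4 289.1] phi-68.1 xdown [ 0.  0. -1.] q [0.17 0.3  1.65 0.   1.19 1.36] F [0.1 0.  0.1] w69.8
shift cm [  0.91   2.21 -23.97] turn [-4.1  0.  -0. ] len 24.1
```

```bash
python3 -m crank '[[[0,0.4,-5],[0,0,0],7],[[0,0.4,-5],[0,0,0],7],[[0,0.5,-5],[0,0,0],7],[[0,0.5,-5],[0,0,0],7],[[0.7,0.5,-4],[-3,0,0],7]]';python3 -m crank '[[[0,0,0],[-1,0,0],7]]';python3 -c "
from h import *
import pickle
goto((517.4,349.5,172.5),-64)
i=cam('wrist');pickle.dump(i,open('w12.pkl','wb'));cv2.imwrite('pics/w12.png',i['pixels'][:,:,::-1])
i=cam('side');crop(i,225,195,110,150,4,'s12')
"
```

```text
t: 11.45
ee_pos: [510.3, 344.6, 281.2]
orientation: [0.883, 1.384, -0.881]
ft_force: [0.6, -0.0, -0.6]
width: 70.4
t: 11.58
ee_pos: [509.5, 344.7, 280.0]
orientation: [0.866, 1.392, -0.867]
ft_force: [-0.4, -0.5, 0.8]
width: 70.3
t11.57 p [509.5 344.7 280. ] phi-63.8 xdown [-0.001 -0.    -1.   ] q [0.58 0.35 1.6  0.   1.19 1.69] F [-0.4 -0.5  0.8] w70.3
shift cm [10.75  0.92 -0.08] turn [ 0.2 -0.   0.1] len 10.8
```

View pics/w12.png

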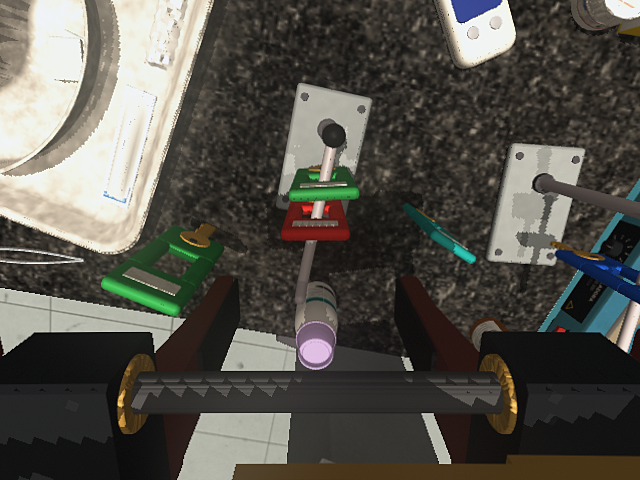

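View pics/s12.png

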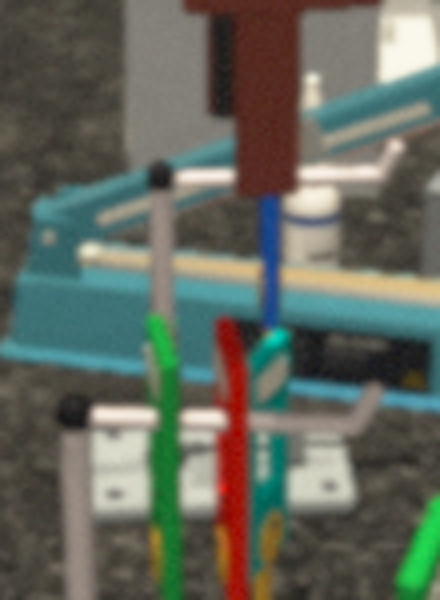

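Run:
```python
from h import *
np.set_printoptions(precision=1,suppress=True)
i=load("w12")
for n,l,r in (("g",(290,194),(358,193)),("r",(282,235),(350,235))):
    a,b=onz(i,l,204),onz(i,r,204);d=b-a
    print(n,"c",(a+b)/2,"w",np.linalg.norm(d),"ang",np.degrees(np.arctan2(d[1],d[0])))
```

```text
g c [543.1 356.5 204. ] w 41.51269486680407 ang -62.95836847259736
r c [517.3 349.3 204. ] w 42.80896319107381 ang -63.80505123802261
```

```bash
python3 -m crank '[[[2.5,0.9,0],[0,0,0],7],[[4,0,0],[0,0,0],7],[[3.2,0,0],[0,0,0],7],[[0,0,0],[0,0,0],7]]';python3 -c "
from h import *
goto((517.4,349.5,172.5),-64)
"
```

```text
t: 12.18
ee_pos: [518.0, 344.2, 181.6]
orientation: [0.868, 1.391, -0.876]
ft_force: [0.1, 0.3, 0.5]
width: 70.0
t12.18 p [518.  344.2 181.6] phi-64.2 xdown [-0.004 -0.003 -1.   ] q [ 0.57  0.47  1.66 -0.    1.01  1.69] F [0.1 0.3 0.5] w70.0
shift cm [ 0.9   0.18 -0.5 ] turn [-0.2  0.   0.3] len 1.0
```

```bash
python3 -m crank '[[[0.8,0.1,-0.35],[0,0,0],7],[[0,0,0],[0,0,0],7]]';python3 -c "
from h import *
goto((517.4,349.5,172.5),-64)
i=cam('wrist');cv2.imwrite('pics/w13.png',i['pixels'][:,:,::-1])
"
```

```text
t: 12.42
ee_pos: [518.8, 350.3, 176.6]
orientation: [0.871, 1.389, -0.869]
ft_force: [0.5, 0.2, -0.0]
width: 70.2
t12.43 p [518.8 350.3 176.6] phi-64.1 xdown [ 0.001  0.001 -1.   ] q [0.57 0.48 1.66 0.   1.   1.69] F [ 0.5  0.2 -0. ] w70.2
shift cm [ 0.41 -0.17  0.01] turn [-0.1 -0.  -0.1] len 0.4
```

View pics/w13.png

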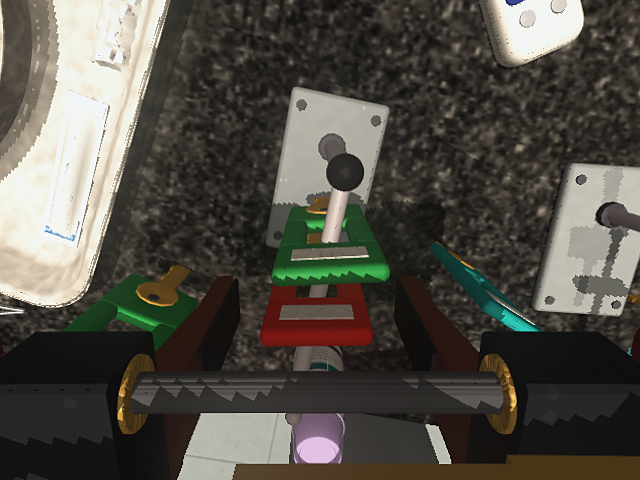

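```bash
python3 -m crank '[[[0.35,-0.1,0],[0,0,0],5.5],[[0,0,0],[0,0,0],3.5],[[0,0,0],[0,0,0],3.5],[[0,0,0],[0,0,0],3.5],[[0,0,0],[0,0,0],3.5]]'; python3 -m crank '[[[0,0,0],[0,0,0],3.5]]'; python3 -c "
from h import *
st()"
```

```text
t: 13.1
ee_pos: [517.4, 349.7, 172.3]
orientation: [0.87, 1.39, -0.87]
ft_force: [-0.3, 0.1, 0.7]
width: 44.1
t: 13.22
ee_pos: [517.4, 349.7, 172.3]
orientation: [0.87, 1.39, -0.87]
ft_force: [-0.2, 0.7, 1.2]
width: 43.8
t13.22 p [517.4 349.7 172.3] phi-64.1 xdown [ 0.  0. -1.] q [0.58 0.48 1.67 0.   0.99 1.69] F [-0.2  0.7  1.2] w43.8
```

```bash
python3 -m crank '[[[-1.1,0,0],[0,0,0],3.5],[[-1.1,0,0],[0,0,0],3.5],[[0,0,0],[0,0,0],3.5],[[0,-1.5,-0.3],[0,0,0],3.5],[[0,-2,-0.4],[0,0,0],3.5]]'; python3 -c "
from h import *
goto((517.4-77.4,349.5-20.3,194.5),-64)
i=cam('wrist');cv2.imwrite('pics/w14.png',i['pixels'][:,:,::-1])"
```

```text
t: 13.85
ee_pos: [481.5, 340.1, 193.6]
orientation: [0.869, 1.39, -0.871]
ft_force: [0.2, -0.1, -0.9]
width: 43.8
t13.85 p [481.5 340.1 193.6] phi-64.1 xdown [-0.001 -0.001 -1.   ] q [0.59 0.41 1.73 0.   1.   1.71] F [ 0.2 -0.1 -0.9] w43.8
shift cm [-0.08 -4.21 -0.83] turn [-0.1  0.   0.1] len 4.3
```

View pics/w14.png

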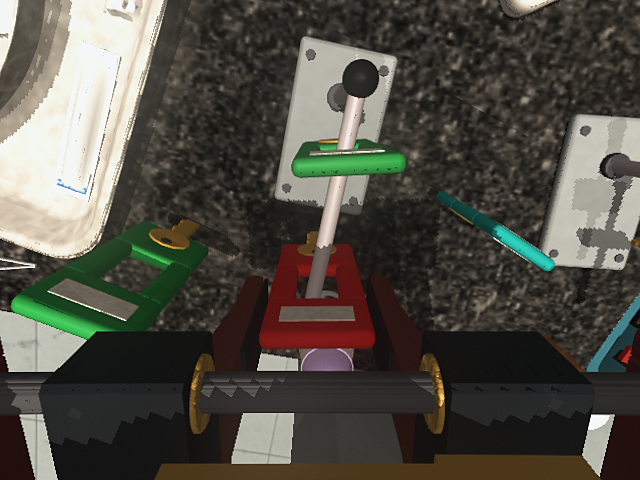

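```bash
python3 -m crank '[[[0,-1.8,-0.3],[0,0,0],3.5],[[0,-1.6,-0.3],[0,0,0],3.5],[[0,-0.9,-0.2],[0,0,0],3.5],[[0,0,0],[0,0,0],3.5]]'; python3 -c "
from h import *
goto((517.4-77.4,349.5-20.3,194.5),-64)
i=cam('wrist');cv2.imwrite('pics/w15.png',i['pixels'][:,:,::-1])"
```

```text
t: 14.4
ee_pos: [440.1, 329.0, 194.2]
orientation: [0.869, 1.39, -0.87]
ft_force: [0.2, -0.1, -1.3]
width: 43.8
t14.40 p [440.1 329.  194.2] phi-64.1 xdown [-0. -0. -1.] q [ 0.62  0.35  1.82 -0.    0.97  1.74] F [ 0.2 -0.1 -1.3] w43.8
shift cm [-0.03 -0.   -0.02] turn [-0.1  0.   0. ] len 0.0
```

View pics/w15.png

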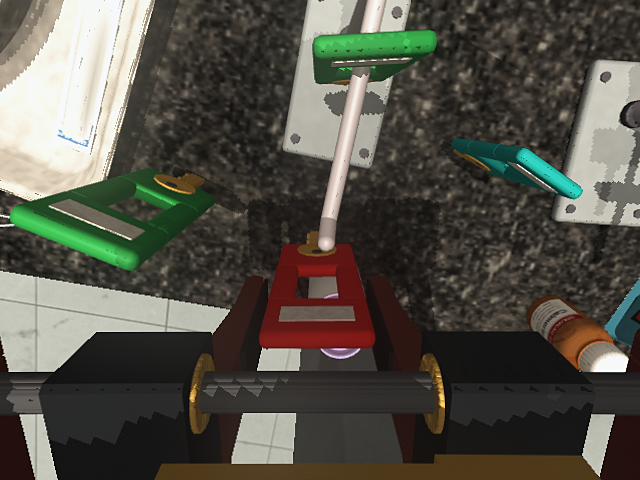

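```bash
python3 -m crank '[[[-4,0,0],[0,0,0],3.5],[[-5.5,0,0],[0,0,0],3.5]]'; python3 -c "
from h import *
goto((494,76.8,285),-64)
"
```

```text
t: 14.7
ee_pos: [440.4, 328.7, 289.0]
orientation: [0.868, 1.391, -0.872]
ft_force: [0.4, 0.4, -0.3]
width: 44.3
t14.70 p [440.4 328.7 289. ] phi-64.1 xdown [-0.003 -0.002 -1.   ] q [ 0.62  0.24  1.73 -0.    1.17  1.74] F [ 0.4  0.4 -0.3] w44.3
shift cm [ 0.43 -6.19 25.  ] turn [-0.1  0.   0.2] len 25.8
```

```bash
python3 -m crank '[[[0,-1.2,5],[0,0,0],3.5],[[0,-1.2,5],[0,0,0],3.5],[[0,-1.2,5],[0,0,0],3.5],[[0,-1.2,5],[0,0,0],3.5],[[0,-1.4,5],[2,0,0],3.5]]'; python3 -m crank '[[[0,0,0],[2,0,0],3.5],[[0,0,0],[0,0,0],3.5]]'; python3 -c "
from h import *
goto((495.5,77.2,194.5),-68)
i=cam('wrist');cv2.imwrite('pics/w16.png',i['pixels'][:,:,::-1])"
```

```text
t: 15.32
ee_pos: [495.1, 75.4, 289.5]
orientation: [0.897, 1.377, -0.896]
ft_force: [1.0, 0.4, -0.9]
width: 43.6
t: 15.58
ee_pos: [494.6, 77.1, 289.2]
orientation: [0.924, 1.366, -0.923]
ft_force: [-0.8, 0.7, -1.3]
width: 43.5
t15.57 p [494.6  77.1 289.2] phi-68.1 xdown [ 0.  0. -1.] q [0.13 0.16 1.83 0.   1.15 1.32] F [-0.8  0.7 -1.3] w43.5
shift cm [9.47 0.09 0.03] turn [-0.1 -0.  -0. ] len 9.5
```

View pics/w16.png

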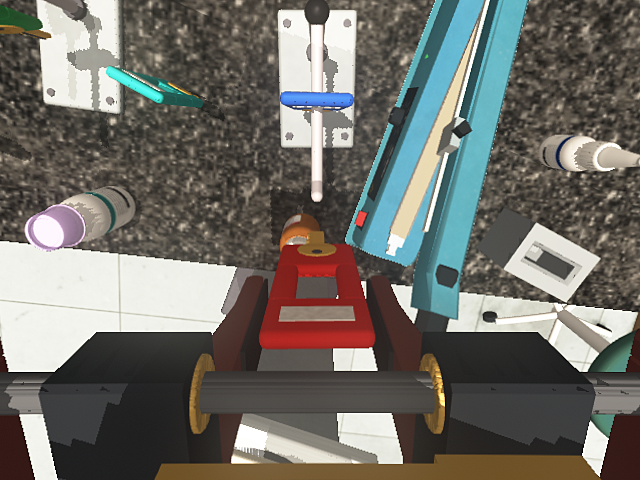

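```bash
python3 -m crank '[[[3.5,0,0],[0,0,0],3.5],[[3.5,0,0],[0,0,0],3.5],[[1,0,0],[0,0,0],3.5],[[0,0,0],[0,0,0],3.5]]'; python3 -c "
from h import *
goto((495.5,77.2,194.5),-68)"
```

```text
t: 16.12
ee_pos: [494.1, 77.9, 209.1]
orientation: [0.921, 1.368, -0.922]
ft_force: [0.1, -0.1, -0.6]
width: 43.5
t16.12 p [494.1  77.9 209.1] phi-68.0 xdown [-0.001 -0.    -1.   ] q [0.13 0.26 1.91 0.   0.97 1.32] F [ 0.1 -0.1 -0.6] w43.5
shift cm [1.46 0.1  0.12] turn [ 0. -0.  0.] len 1.5
```

```bash
python3 -m crank '[[[1.4,0.1,0.1],[0,0,0],3.5],[[0,0,0],[0,0,0],3.5],[[0,0,0],[0,0,0],3.5]]'; python3 -c "
from h import *
goto((627-.927*80,130.5-.375*80,194.5),-68)
i=cam('wrist');cv2.imwrite('pics/w17.png',i['pixels'][:,:,::-1])"
```

```text
t: 16.5
ee_pos: [495.7, 76.6, 195.5]
orientation: [0.923, 1.366, -0.923]
ft_force: [-0.3, 0.3, 0.1]
width: 43.7
t16.50 p [495.7  76.6 195.5] phi-68.1 xdown [ 0.001  0.    -1.   ] q [0.13 0.28 1.92 0.   0.94 1.32] F [-0.3  0.3  0.1] w43.7
shift cm [ 0.11  6.19 -0.09] turn [-0.1  0.  -0. ] len 6.2
```

View pics/w17.png

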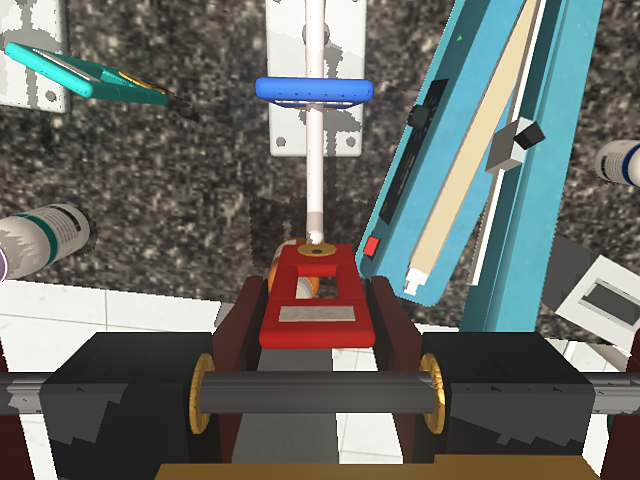

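```bash
python3 -m crank '[[[0,2,-0.05],[0,0,0],3.5],[[0,2.4,-0.05],[0,0,0],3.5],[[0,1.6,0],[0,0,0],3.5],[[0,0,0],[0,0,0],3.5]]'; python3 -c "
from h import *
goto((627-.927*81,130.5-.375*81,173),-68)
i=cam('wrist');cv2.imwrite('pics/w18.png',i['pixels'][:,:,::-1])"
```

```text
t: 17.05
ee_pos: [551.5, 100.1, 195.2]
orientation: [0.923, 1.366, -0.922]
ft_force: [0.5, 0.0, -1.3]
width: 44.1
t17.05 p [551.5 100.1 195.2] phi-68.1 xdown [ 0.  0. -1.] q [ 0.16  0.36  1.8  -0.    0.98  1.35] F [ 0.5  0.  -1.3] w44.1
shift cm [2.22 0.04 0.02] turn [-0.1  0.  -0. ] len 2.2
```

View pics/w18.png

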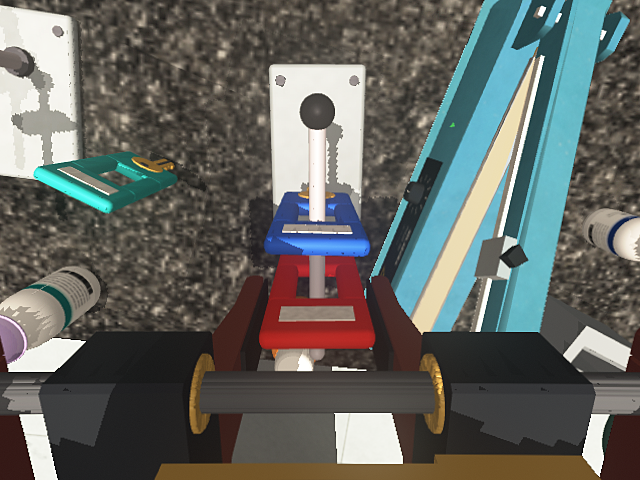

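```bash
python3 -m crank '[[[1,0,0],[0,0,0],3.5],[[1,0,0],[0,0,0],3.5],[[0,0,0],[0,0,0],3.5],[[0.15,0,0],[0,0,0],3.5],[[0,0,0],[0,0,0],3.5]]'; python3 -c "
from h import *
st()"
```

```text
t: 17.73
ee_pos: [550.8, 99.9, 173.8]
orientation: [0.923, 1.366, -0.923]
ft_force: [-0.3, -0.2, -0.6]
width: 43.5
t17.73 p [550.8  99.9 173.8] phi-68.1 xdown [ 0.  0. -1.] q [0.16 0.39 1.81 0.   0.94 1.35] F [-0.3 -0.2 -0.6] w43.5
```

```bash
python3 -m crank '[[[0.12,0,0],[0,0,0],3.5],[[0,0,0],[0,0,0],3.5]]';python3 -m crank '[[[0.1,0,0],[0,0,0],3.5],[[0,0,0],[0,0,0],3.5]]'
```

```text
t: 17.98
ee_pos: [550.8, 99.9, 172.5]
orientation: [0.923, 1.366, -0.923]
ft_force: [-0.0, -0.7, -0.8]
width: 44.1
t: 18.23
ee_pos: [550.9, 99.9, 172.1]
orientation: [0.923, 1.366, -0.923]
ft_force: [-1.0, 0.1, 5.5]
width: 43.6
```

Contact. Release.

```bash
python3 -m crank '[[[0,0,0],[0,0,0],4.6],[[0,0,0],[0,0,0],5.5],[[0,0,0],[0,0,0],6.8],[[0,0,0],[0,0,0],6.8],[[0,0,0],[0,0,0],6.8]]';python3 -m crank '[[[-3,0,0],[0,0,0],7],[[-4.5,0,0],[0,0,0],7],[[-4,0,0],[0,0,0],7]]';python3 -c "
from h import *
goto((535,349,280),-63.5)
i=cam('wrist');cv2.imwrite('pics/w19.png',i['pixels'][:,:,::-1])
i=cam('side');crop(i,225,195,110,150,4,'s19')
"
```

```text
t: 18.85
ee_pos: [550.7, 99.9, 171.4]
orientation: [0.923, 1.366, -0.923]
ft_force: [0.4, -0.3, 0.1]
width: 67.8
t: 19.23
ee_pos: [550.7, 99.9, 287.9]
orientation: [0.923, 1.366, -0.923]
ft_force: [1.0, 1.0, -0.8]
width: 70.1
t19.23 p [550.7  99.9 287.9] phi-68.1 xdown [ 0.  0. -1.] q [ 0.16  0.26  1.71 -0.    1.17  1.35] F [ 1.   1.  -0.8] w70.1
shift cm [  0.79   7.84 -23.7 ] turn [-4.6  0.  -0. ] len 25.0
```

View pics/w19.png

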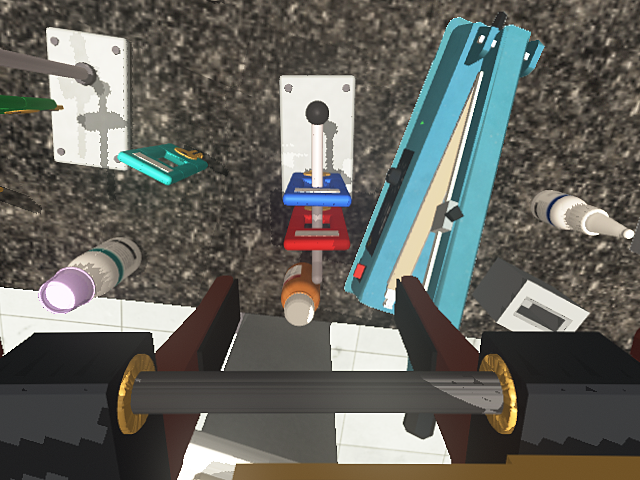

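View pics/s19.png

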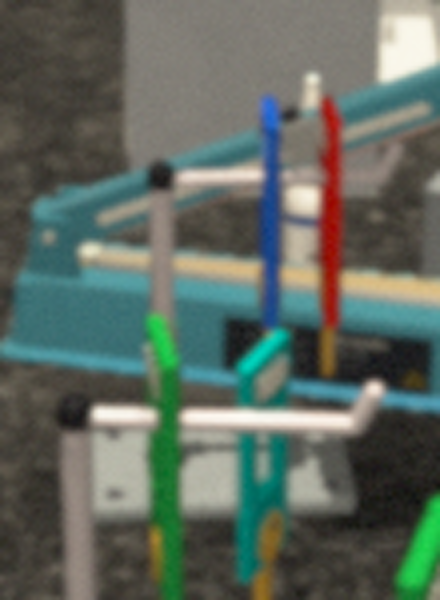

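```bash
python3 -m crank '[[[0,1.5,-4.8],[0,0,0],7],[[0,1.5,-4.8],[0,0,0],7],[[0,1.6,-4.8],[0,0,0],7],[[0,1.6,-4.7],[0,0,0],7],[[0.7,1.6,-4.6],[-3,0,0],7]]';python3 -m crank '[[[0,0,0],[-1.6,0,0],7],[[0,0,0],[0,0,0],7]]';python3 -c "
from h import *
import pickle
goto((543,356.2,172.5),-63)
i=cam('wrist');pickle.dump(i,open('w20.pkl','wb'));cv2.imwrite('pics/w20.png',i['pixels'][:,:,::-1])
"
```

```text
t: 19.95
ee_pos: [534.3, 350.5, 278.9]
orientation: [0.882, 1.384, -0.882]
ft_force: [-0.2, 0.1, -0.0]
width: 69.7
t: 20.2
ee_pos: [534.2, 348.3, 278.5]
orientation: [0.86, 1.394, -0.863]
ft_force: [-0.3, -0.3, -0.3]
width: 70.2
t20.20 p [534.2 348.3 278.5] phi-63.5 xdown [-0.001 -0.001 -1.   ] q [ 0.56  0.39  1.55 -0.    1.21  1.67] F [-0.3 -0.3 -0.3] w70.2
shift cm [10.6   1.16 -0.32] turn [-0.5  0.   0.1] len 10.7
```

View pics/w20.png

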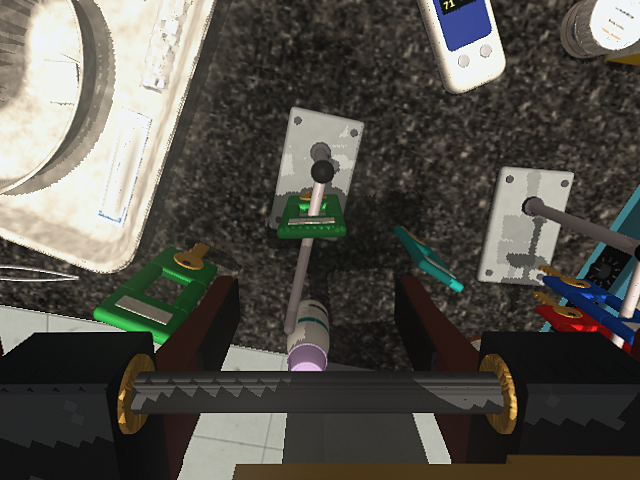

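Run:
```python
from h import *
np.set_printoptions(precision=1,suppress=True)
i=load("w20")
crop(i,80,150,420,220,1.9,"w20a")
a,b=onz(i,(278,233),204),onz(i,(347,231),204);d=b-a
print("c",(a+b)/2,"w",np.linalg.norm(d),"ang",np.degrees(np.arctan2(d[1],d[0])))
```

```text
c [543.  355.8 204. ] w 43.09662788677252 ang -61.720357607009866
```

View pics/w20a.png

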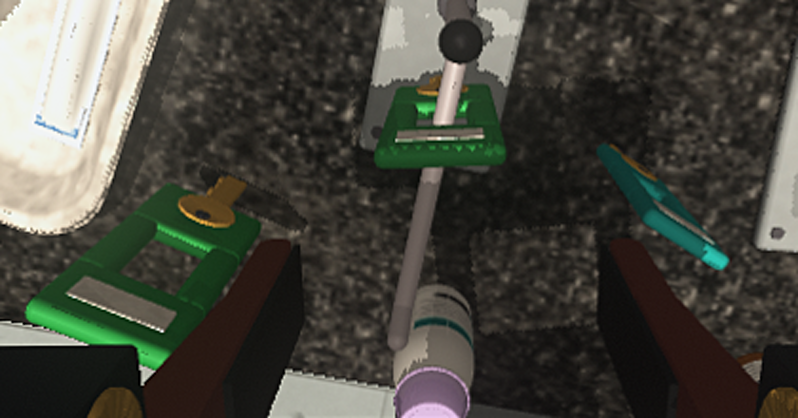

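```bash
python3 -m crank '[[[2.5,1,-0.3],[-1,0,0],7],[[3.5,0,0],[0,0,0],7],[[2.5,0,0],[0,0,0],7],[[0,0,0],[0,0,0],7]]';python3 -c "
from h import *
goto((543,356,172.3),-62.5)
"
```

```text
t: 20.75
ee_pos: [541.5, 353.9, 192.7]
orientation: [0.847, 1.4, -0.854]
ft_force: [-0.5, 0.8, 0.0]
width: 70.0
t20.75 p [541.5 353.9 192.7] phi-62.6 xdown [-0.003 -0.002 -1.   ] q [ 0.56  0.49  1.6  -0.    1.06  1.65] F [-0.5  0.8  0. ] w70.0
shift cm [ 2.04  0.24 -0.12] turn [-0.1  0.   0.2] len 2.1
```

```bash
python3 -m crank '[[[1.9,0.15,-0.1],[0,0,0],7],[[0,0,0],[0,0,0],7],[[0,0,0],[0,0,0],7]]';python3 -c "
from h import *
goto((543,356,172.3),-62.5)
i=cam('wrist');cv2.imwrite('pics/w21.png',i['pixels'][:,:,::-1])
"
```

```text
t: 21.12
ee_pos: [543.4, 357.7, 176.0]
orientation: [0.849, 1.399, -0.848]
ft_force: [0.5, 0.4, 1.2]
width: 70.0
t21.12 p [543.4 357.7 176. ] phi-62.5 xdown [ 0.001  0.    -1.   ] q [ 0.56  0.51  1.6  -0.    1.02  1.65] F [0.5 0.4 1.2] w70.0
shift cm [ 0.37 -0.12  0.14] turn [ 0. -0. -0.] len 0.4
```

View pics/w21.png

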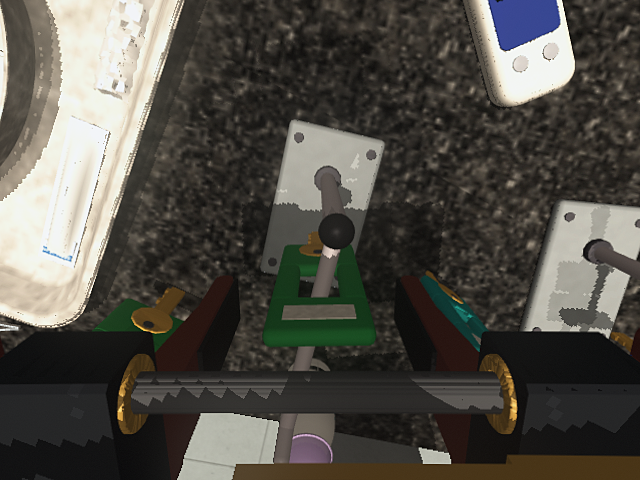

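```bash
python3 -m crank '[[[0.35,-0.1,0.1],[0,0,0],5.5],[[0,0,0],[0,0,0],3.5],[[0,0,0],[0,0,0],3.5],[[0,0,0],[0,0,0],3.5],[[0,0,0],[0,0,0],3.5]]'; python3 -m crank '[[[0,0,0],[0,0,0],3.5]]'; python3 -c "
from h import *
st()"
```

```text
t: 21.8
ee_pos: [542.7, 356.3, 172.1]
orientation: [0.849, 1.399, -0.848]
ft_force: [0.6, -0.5, 0.5]
width: 43.8
t: 21.92
ee_pos: [542.8, 356.3, 172.1]
orientation: [0.849, 1.399, -0.848]
ft_force: [-1.1, 0.2, 1.3]
width: 43.5
t21.93 p [542.8 356.3 172.1] phi-62.5 xdown [ 0.  0. -1.] q [0.56 0.51 1.61 0.   1.02 1.65] F [-1.1  0.2  1.3] w43.5
```

```bash
python3 -m crank '[[[-1.1,0,0],[0,0,0],3.5],[[-1.1,0,0],[0,0,0],3.5],[[0,0,0],[0,0,0],3.5],[[0,-2,-0.45],[0,0,0],3.5],[[0,-2.2,-0.5],[0,0,0],3.5]]'; python3 -c "
from h import *
goto((440.3,329.4,194.5),-62.5)
i=cam('wrist');cv2.imwrite('pics/w22.png',i['pixels'][:,:,::-1])"
```

```text
t: 22.55
ee_pos: [500.6, 345.1, 193.9]
orientation: [0.849, 1.399, -0.849]
ft_force: [-0.3, 0.0, -1.6]
width: 43.7
t22.55 p [500.6 345.1 193.9] phi-62.5 xdown [-0.  0. -1.] q [0.58 0.43 1.69 0.   1.02 1.67] F [-0.3  0.  -1.6] w43.7
shift cm [-0.06 -6.07 -1.4 ] turn [ 0. -0. -0.] len 6.2
```

View pics/w22.png

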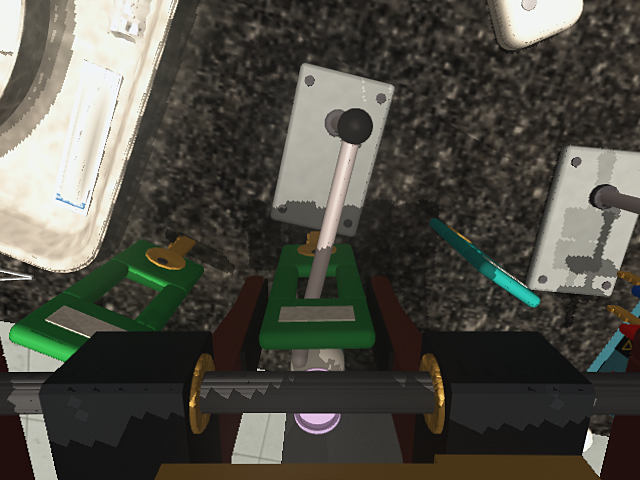

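```bash
python3 -m crank '[[[0,-2,-0.45],[0,0,0],3.5],[[0,-2.2,-0.5],[0,0,0],3.5],[[0,-1.8,-0.4],[0,0,0],3.5],[[0,0,0],[0,0,0],3.5]]'; python3 -c "
from h import *
goto((440.3,329.4,194.5),-62.5)
i=cam('wrist');cv2.imwrite('pics/w23.png',i['pixels'][:,:,::-1])"
```

```text
t: 23.1
ee_pos: [441.0, 329.4, 194.1]
orientation: [0.848, 1.399, -0.848]
ft_force: [0.3, -0.2, -0.1]
width: 43.9
t23.10 p [441.  329.4 194.1] phi-62.4 xdown [-0. -0. -1.] q [ 0.62  0.35  1.82 -0.    0.97  1.71] F [ 0.3 -0.2 -0.1] w43.9
shift cm [-0.04 -0.06 -0.04] turn [0.1 0.  0. ] len 0.1
```

View pics/w23.png

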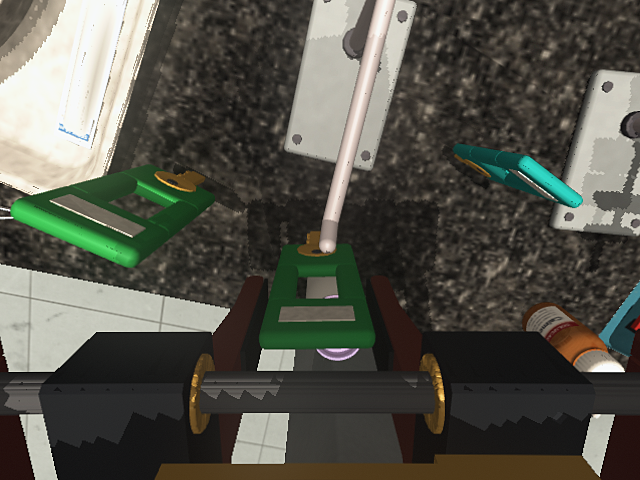

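```bash
python3 -m crank '[[[-4,0,0],[0,0,0],3.5],[[-5.5,0,0],[0,0,0],3.5],[[-5.5,0,0],[0,0,0],3.5],[[-4,0,0],[0,0,0],3.5]]'; python3 -c "
from h import *
goto((520,-165,385),-62.5)"
```

```text
t: 23.65
ee_pos: [443.1, 330.1, 387.1]
orientation: [0.851, 1.397, -0.846]
ft_force: [-0.1, 0.2, -0.0]
width: 43.5
t23.65 p [443.1 330.1 387.1] phi-62.5 xdown [ 0.003  0.002 -1.   ] q [ 0.62  0.16  1.61 -0.    1.37  1.71] F [-0.1  0.2 -0. ] w43.5
shift cm [  0.14 -16.04  47.47] turn [-0.  -0.  -0.2] len 50.1
```

```bash
python3 -m crank '[[[0,-1.3,4],[0,0,0],3.5],[[0,-1.8,5.3],[0,0,0],3.5],[[0,-1.8,5.3],[0,0,0],3.5],[[0,-1.8,5.3],[0,0,0],3.5],[[0,-1.8,5.3],[0,0,0],3.5]]'; python3 -m crank '[[[0,-1.8,5.3],[0,0,0],3.5],[[0,-1.8,5.3],[0,0,0],3.5],[[0,-1.8,5.3],[0,0,0],3.5],[[0,-1.2,3.8],[0,0,0],3.5],[[0,-0.6,2],[0,0,0],3.5]]'; python3 -c "
from h import *
goto((525.5,-169.5,385),-96.3)"
```

```text
t: 24.28
ee_pos: [483.8, 64.8, 384.6]
orientation: [0.849, 1.398, -0.848]
ft_force: [0.0, 0.5, -0.5]
width: 44.1
t: 24.9
ee_pos: [519.9, -161.3, 384.0]
orientation: [0.85, 1.398, -0.85]
ft_force: [-0.1, 0.1, -0.1]
width: 43.8
t24.90 p [ 519.9 -161.3  384. ] phi-62.6 xdown [ 0. -0. -1.] q [-0.32  0.15  1.63 -0.    1.36  0.77] F [-0.1  0.1 -0.1] w43.8
shift cm [-0.1   0.12  0.99] turn [33.7  0.  -0. ] len 1.0
```

```bash
python3 -m crank '[[[0,0,0.6],[8.4,0,0],3.5],[[0,0,0],[8.4,0,0],3.5],[[0,0,0],[8.4,0,0],3.5],[[0,0,0],[8.4,0,0],3.5],[[4,0,0],[0,0,0],3.5]]'; python3 -m crank '[[[4,0,0],[0,0,0],3.5],[[0,0,0],[0,0,0],3.5],[[0,0,0],[0,0,0],3.5]]'; python3 -c "
from h import *
import pickle
goto((525.5,-169.5,305),-96.3)
i=cam('wrist');pickle.dump(i,open('w24.pkl','wb'));cv2.imwrite('pics/w24.png',i['pixels'][:,:,::-1])"
```

```text
t: 25.52
ee_pos: [524.4, -164.4, 346.6]
orientation: [1.29, 1.15, -1.283]
ft_force: [-0.2, 0.2, -1.9]
width: 43.8
t: 25.9
ee_pos: [522.9, -164.3, 305.5]
orientation: [1.287, 1.156, -1.285]
ft_force: [-0.2, -0.1, -0.1]
width: 43.7
t25.90 p [ 522.9 -164.3  305.5] phi-96.1 xdown [ 0.002 -0.    -1.   ] q [-0.33  0.22  1.72  0.    1.2   1.35] F [-0.2 -0.1 -0.1] w43.7
shift cm [0.05 0.31 0.49] turn [ 0.2  0.  -0.1] len 0.6
```

View pics/w24.png

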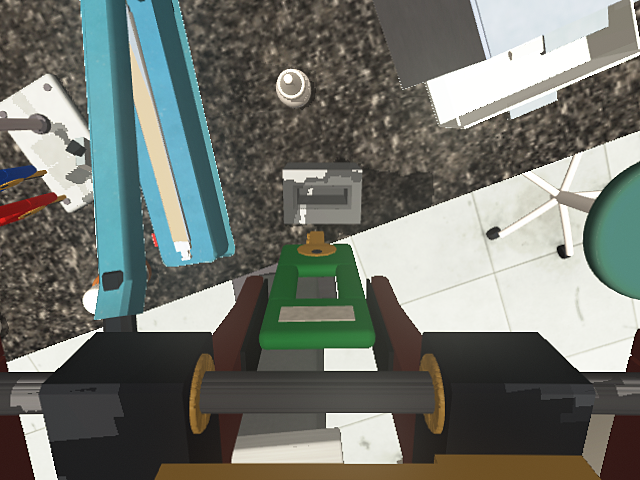

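Run:
```python
from h import *
i=load("w24")
crop(i,260,140,130,110,6,"w24a")
```

```text
(no output)
```

View pics/w24a.png

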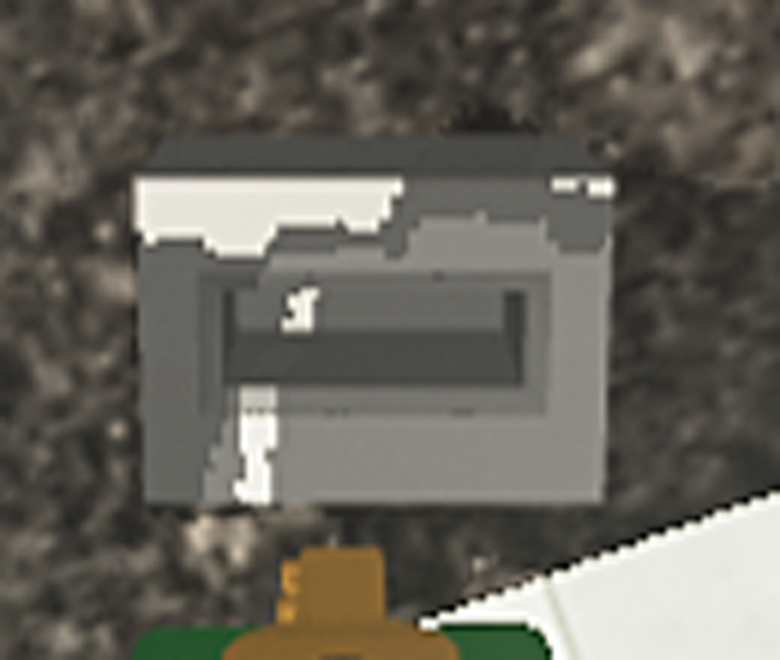

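Run:
```python
from h import *
np.set_printoptions(precision=2,suppress=True)
i=load("w24")
C=lambda x,y:(260+x/6-.4,140+y/6-.4)
for L in (((133,178),(614,178),(604,502),(145,502)),((198,272),(550,272),(546,413),(203,413))):
    q=[onz(i,C(*c),70) for c in L]; m=sum(q)/4; d=q[1]-q[0]+q[2]-q[3]
    print(m,np.linalg.norm(q[1]-q[0]),np.linalg.norm(q[3]-q[0]),"ang",np.degrees(np.arctan2(d[1],d[0])))
# key check: expected key centre in tool: TCP z172.1 <-> key z 133.5
V=np.array(i["view"]); c,_=ray(i,(1,1))
E0=st(0)[0]["ee_pos"]; 
T=np.array([522.9,-164.3,305.5])
# expected key points: blade tip at T-(0,0,111), panel lower edge at T -38.6-37.5
o,Rm=st(0); zt=Rm[:,2]; yt=Rm[:,1]
for n,h in (("tip",-111.1),("panel bot",-76.1),("slot top",1.9),("top",33.9)):
    for s in (-22,22): print(n,s,proj(i,[T+[0,0,h]+zt*s*(1 if n!='tip' else 5/22)+yt*4])[0])
```

```text
[ 525.22 -168.91   70.  ] 80.30052868399642 55.872532436641116 ang -96.03215856043914
[ 525.24 -168.95   70.  ] 59.43745243475504 24.326957209115356 ang -96.03219764933307
tip -22 [311.12 227.66]
tip 22 [325.04 227.67]
panel bot -22 [283.52 242.17]
panel bot 22 [353.01 242.21]
slot top -22 [269.25 294.65]
slot top 22 [368.56 294.73]
top -22 [259.09 332.02]
top 22 [379.65 332.13]
```

Run:
```python
from h import *
i=load("w24")
crop(i,250,220,140,140,4.2,"w24b")
```

```text
(no output)
```

View pics/w24b.png

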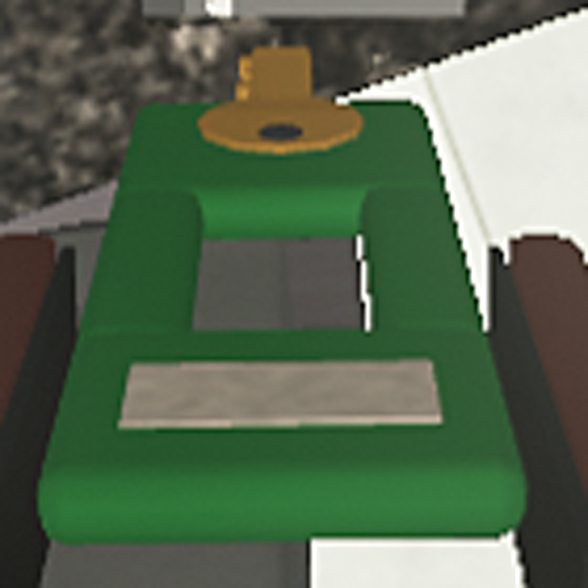

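```bash
python3 -m crank '[[[2,0.35,0.42],[0,0,0],3.5],[[4,0,0],[0,0,0],3.5],[[3,0,0],[0,0,0],3.5],[[0,0,0],[0,0,0],3.5],[[0,0,0],[0,0,0],3.5]]'; python3 -c "
from h import *
import pickle
goto((526.5,-169.1,195),-96.1)"
```

```text
t: 26.58
ee_pos: [526.3, -169.3, 216.1]
orientation: [1.288, 1.154, -1.285]
ft_force: [0.4, 0.0, 0.2]
width: 43.5
t26.57 p [ 526.3 -169.3  216.1] phi-96.1 xdown [ 0.003 -0.001 -1.   ] q [-0.33  0.32  1.8   0.    1.02  1.34] F [0.4 0.  0.2] w43.5
shift cm [ 2.11  0.01 -0.02] turn [ 0.   0.  -0.2] len 2.1
```

```bash
python3 -m crank '[[[2,0,0],[0,0,0],3.5],[[0,0,0],[0,0,0],3.5],[[0,0,0],[0,0,0],3.5]]'; python3 -c "
from h import *
import pickle
goto((526.5,-169.1,120),-96.1)
i=cam('wrist');pickle.dump(i,open('w25.pkl','wb'));crop(i,200,140,240,180,3.3,'w25')
i=cam('side');crop(i,260,180,150,110,5,'s25');pickle.dump(i,open('s25.pkl','wb'))"
```

```text
t: 26.95
ee_pos: [525.8, -169.1, 195.5]
orientation: [1.287, 1.155, -1.286]
ft_force: [0.1, 0.1, -0.2]
width: 43.7
t26.95 p [ 525.8 -169.1  195.5] phi-96.1 xdown [ 0.002 -0.001 -1.   ] q [-0.33  0.35  1.82  0.    0.97  1.34] F [ 0.1  0.1 -0.2] w43.7
shift cm [ 7.55  0.05 -0.01] turn [ 0.   0.  -0.1] len 7.6
```

View pics/w25.png

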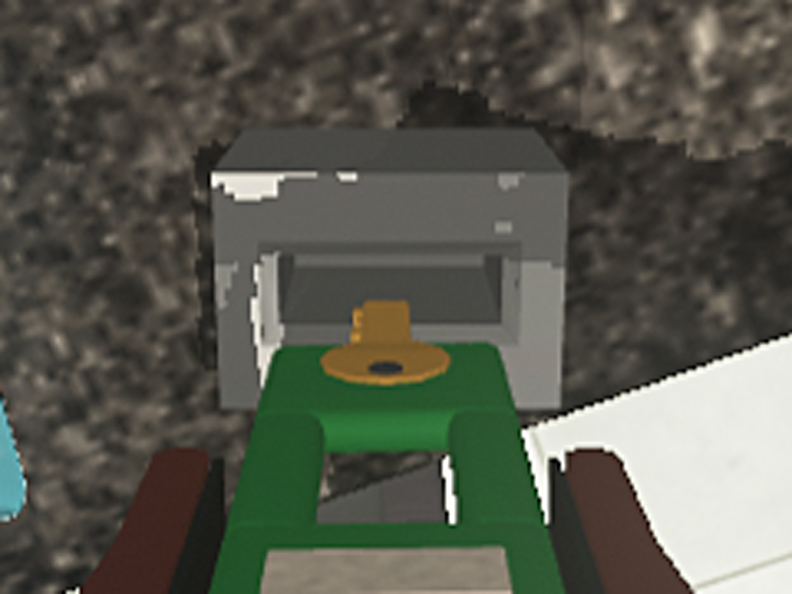

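View pics/s25.png

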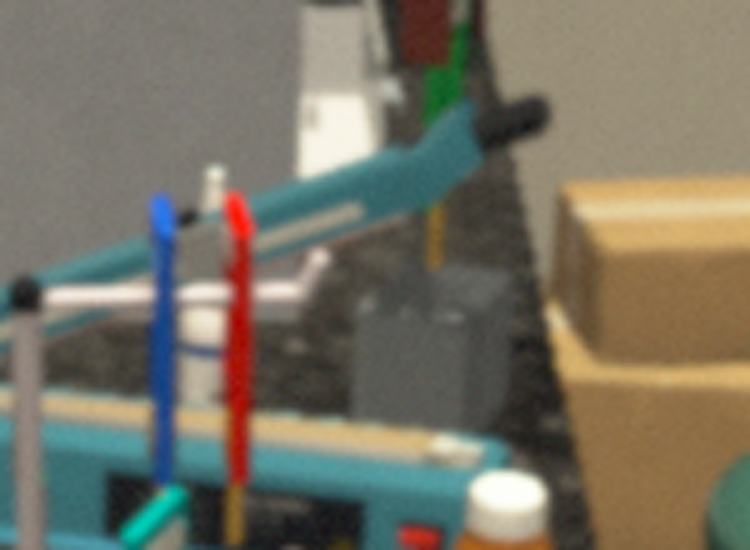

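Run:
```python
from h import *
np.set_printoptions(precision=2,suppress=True)
i=load("w25")
W=lambda x,y:(200+x/3.3-.35,140+y/3.3-.35)
print("tip front edge",onz(i,W(385,301),84.5))
print("panel bottom +4",onz(i,W(385,344),119.5))
q=[onz(i,W(*c),70) for c in ((211,172),(569,172),(560,409),(221,409))]
print("holder",sum(q)/4)
```

```text
tip front edge [ 527.53 -168.06   84.5 ]
panel bottom +4 [ 528.76 -168.22  119.5 ]
holder [ 525.1 -169.    70. ]
```

```bash
python3 -m crank '[[[1.2,0,0],[0,0,0],3.5],[[1.2,0,0],[0,0,0],3.5],[[0,0,0],[0,0,0],3.5]]'; python3 -m crank '[[[1.3,0,0],[0,0,0],3.5],[[0,0,0],[0,0,0],3.5]]'; python3 -c "
from h import *
import pickle
goto((526,-169.1,120),-96.1)
i=cam('wrist');pickle.dump(i,open('w26.pkl','wb'));crop(i,200,140,240,180,3.3,'w26')"
```

```text
t: 27.42
ee_pos: [523.9, -168.5, 168.4]
orientation: [1.286, 1.16, -1.289]
ft_force: [0.6, 0.9, -0.2]
width: 43.9
t: 27.68
ee_pos: [524.2, -168.6, 155.8]
orientation: [1.286, 1.159, -1.288]
ft_force: [0.1, 1.0, -0.9]
width: 43.9
t27.68 p [ 524.2 -168.6  155.8] phi-96.1 xdown [-0.002  0.001 -1.   ] q [-0.33  0.41  1.84 -0.    0.9   1.34] F [ 0.1  1.  -0.9] w43.9
shift cm [3.58 0.2  0.03] turn [ 0.  -0.   0.1] len 3.6
```

View pics/w26.png

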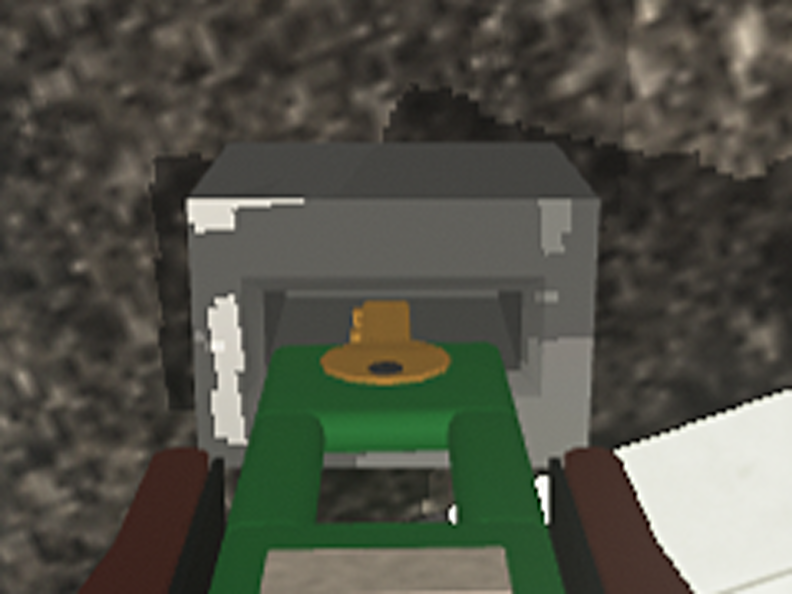

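```bash
python3 - <<'E'
from h import *
np.set_printoptions(precision=2,suppress=True)
i=load("w26")
W=lambda x,y:(200+x/3.3-.35,140+y/3.3-.35)
print("panel bottom +4",onz(i,W(387,344),79.8),onz(i,W(272,347),79.8),onz(i,W(503,347),79.8))
q=[onz(i,W(*c),70) for c in ((186,199),(602,199),(589,459),(196,467))]
print("holder",sum(q)/4)
E
python3 -m crank '[[[0.4,0.15,0.03],[0,0,0],3.5],[[0,0,0],[0,0,0],3.5]]'
```

```text
panel bottom +4 [ 526.78 -167.95   79.8 ] [ 528.51 -145.91   79.8 ] [ 523.84 -190.05   79.8 ]
holder [ 525.41 -169.02   70.  ]
t: 27.98
ee_pos: [526.4, -169.3, 152.9]
orientation: [1.287, 1.157, -1.287]
ft_force: [0.5, -0.2, 0.1]
width: 43.5
```

```bash
python3 -m crank '[[[1,0,0],[0,0,0],3.5],[[0.8,0,0],[0,0,0],3.5],[[0,0,0],[0,0,0],3.5]]'; python3 -c "
from h import *
goto((526,-169.1,121),-96.1)"
```

```text
t: 28.35
ee_pos: [525.7, -169.0, 134.0]
orientation: [1.286, 1.159, -1.288]
ft_force: [-0.1, -0.5, -1.7]
width: 43.8
t28.35 p [ 525.7 -169.   134. ] phi-96.1 xdown [-0.002  0.001 -1.   ] q [-0.33  0.44  1.85  0.    0.85  1.34] F [-0.1 -0.5 -1.7] w43.8
shift cm [1.3  0.03 0.  ] turn [ 0.  -0.   0.1] len 1.3
```

```bash
python3 -m crank '[[[0.6,0,0],[0,0,0],3.5],[[0.5,0,0],[0,0,0],3.5],[[0,0,0],[0,0,0],3.5]]'; python3 -m crank '[[[0.15,0,0],[0,0,0],3.5],[[0,0,0],[0,0,0],3.5]]'
```

```text
t: 28.72
ee_pos: [526.0, -169.2, 123.5]
orientation: [1.287, 1.158, -1.287]
ft_force: [0.5, -0.2, 0.1]
width: 43.8
t: 28.98
ee_pos: [526.4, -169.3, 122.5]
orientation: [1.287, 1.157, -1.287]
ft_force: [-0.6, -0.1, 0.3]
width: 43.6
```

```bash
python3 -m crank '[[[0.12,0,0],[0,0,0],3.5],[[0,0,0],[0,0,0],3.5]]'; python3 -m crank '[[[0.12,0,0],[0,0,0],3.5],[[0,0,0],[0,0,0],3.5]]'; python3 -c "
from h import *
st()
i=cam('wrist');cv2.imwrite('pics/w27.png',i['pixels'][:,:,::-1])"
```

```text
t: 29.22
ee_pos: [526.3, -169.3, 121.2]
orientation: [1.287, 1.157, -1.287]
ft_force: [-0.0, 0.8, -0.8]
width: 43.8
t: 29.48
ee_pos: [526.8, -169.4, 121.0]
orientation: [1.287, 1.156, -1.286]
ft_force: [-1.0, 1.1, 7.5]
width: 43.9
t29.48 p [ 526.8 -169.4  121. ] phi-96.1 xdown [ 0.001 -0.    -1.   ] q [-0.33  0.46  1.86  0.    0.82  1.34] F [-1.   1.1  7.5] w43.9
```

View pics/w27.png

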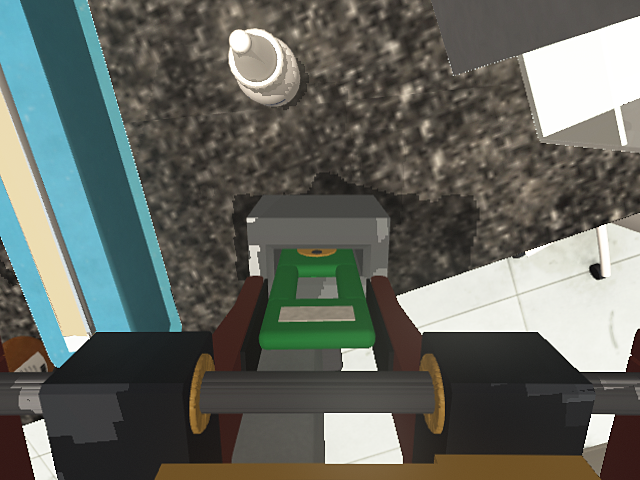

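```bash
python3 -m crank '[[[-0.05,0,0],[0,0,0],4.6],[[0,0,0],[0,0,0],5.5],[[0,0,0],[0,0,0],7],[[0,0,0],[0,0,0],7],[[0,0,0],[0,0,0],7]]'; python3 -m crank '[[[-2,0,0],[0,0,0],7],[[-4.5,0,0],[0,0,0],7],[[-5.5,0,0],[0,0,0],7],[[-4,0,0],[0,0,0],7],[[0,0,0],[0,0,0],7]]'; python3 -c "
from h import *
import pickle
st()
i=cam('wrist');cv2.imwrite('pics/w28.png',i['pixels'][:,:,::-1]);pickle.dump(i,open('w28.pkl','wb'))
i=cam('side');crop(i,225,185,190,200,3,'s28')
i=cam('top');crop(i,170,130,300,190,2.6,'t28')"
```

```text
t: 30.15
ee_pos: [526.3, -169.3, 120.5]
orientation: [1.287, 1.157, -1.287]
ft_force: [1.0, -0.4, 0.1]
width: 70.2
t: 30.78
ee_pos: [528.2, -169.9, 284.1]
orientation: [1.289, 1.151, -1.283]
ft_force: [-0.9, -0.9, -0.6]
width: 69.8
t30.77 p [ 528.2 -169.9  284.1] phi-96.1 xdown [ 0.007 -0.002 -1.   ] q [-0.33  0.25  1.73  0.    1.15  1.34] F [-0.9 -0.9 -0.6] w69.8
```

View pics/w28.png

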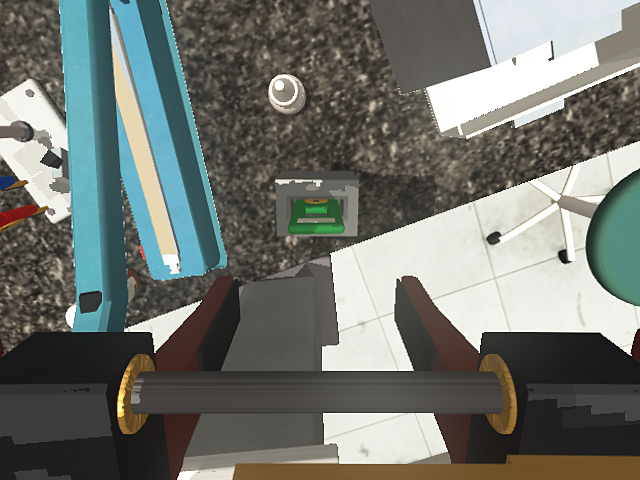

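View pics/s28.png

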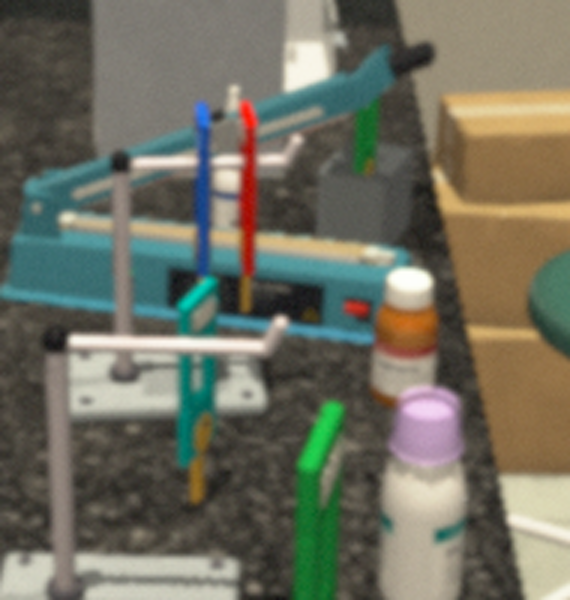

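View pics/t28.png

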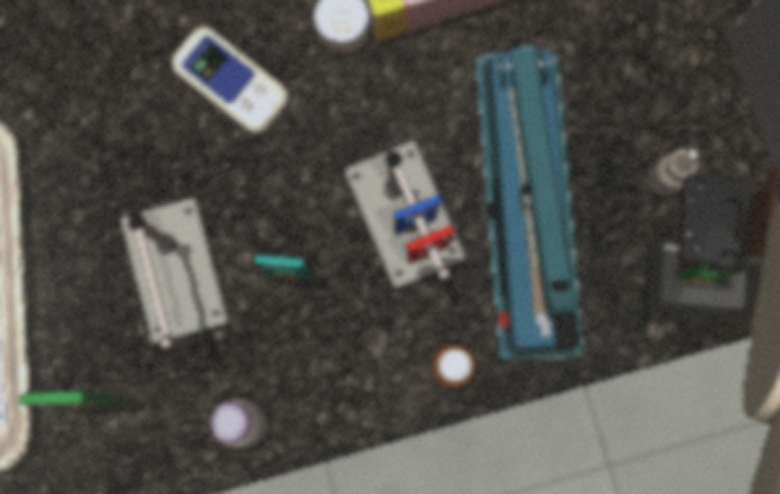

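Run:
```python
from h import *
np.set_printoptions(precision=1,suppress=True)
i=load("w28")
crop(i,260,160,115,90,6.5,"w28a")
P=proj(i,[(525.3-2.2-4,-169+22,154),(525.3+2.2-4,-169-22,154),(525.3,-169,155)]);print(P)
hsv=cv2.cvtColor(i["pixels"],cv2.COLOR_RGB2HSV);m=cv2.inRange(hsv,(50,90,40),(75,255,255));m[:, :250]=0;m[:,400:]=0;m[270:]=0;m[:170]=0
ys,xs=np.nonzero(m);print(xs.min(),xs.max(),ys.min(),ys.max())
```

```text
[[289.6 241.2]
 [345.6 230. ]
 [317.  231. ]]
288 343 199 233
```

View pics/w28a.png

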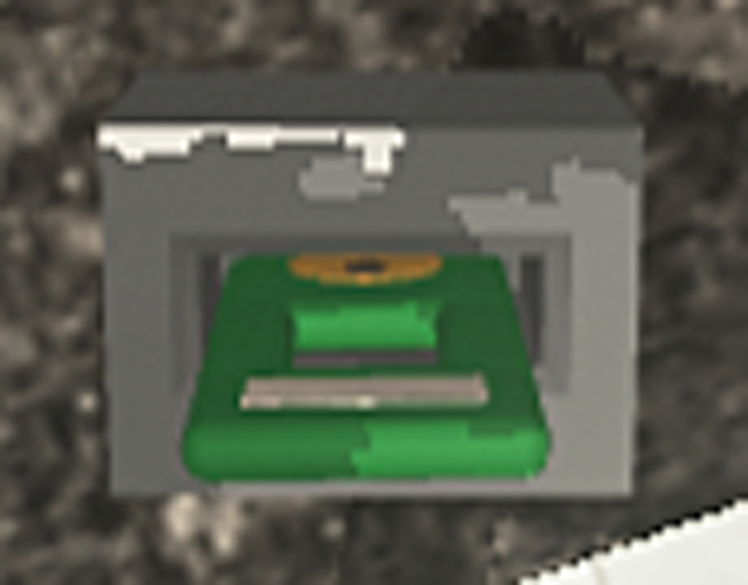

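```bash
python3 -m crank '[[[0,0,0],[0,0,0],7],[[0,0,0],[0,0,0],7]]'; python3 -c "
from h import *
st(); print(close_job())"
```

```text
t: 31.18
ee_pos: [525.9, -169.1, 279.4]
orientation: [1.286, 1.159, -1.288]
ft_force: [0.9, 0.4, 0.2]
width: 70.0
t31.18 p [ 525.9 -169.1  279.4] phi-96.1 xdown [-0.002  0.001 -1.   ] q [-0.33  0.25  1.74 -0.    1.15  1.34] F [0.9 0.4 0.2] w70.0
the job is handed in; nothing more can be done
None
```

I moved the blue key and then the red key to the empty stand's arm, where both hang on its level part. I then took the green key off its hook and stood it blade down in the grey holder's slot. The job was handed in at 31.2 s, with the gripper open and clear above the holder; no verdict was reported.

- **Green key:** it met the slot floor with the tool at 121 mm, where I expected a key fully home to be. After release, the wrist picture showed it upright, with its top within about 3 px of where a seated key should be.
- **Blue and red keys:** the last side and top pictures show both still hanging.
- **Bottles:** in the last top picture all three stand at the same pixels as at the start, as far as I can see.
- **Forces:** the highest reading I saw was 8.5 N, as the blue key touched down.

No check failed. Some position estimates of the empty stand from the first pictures differed by 3–5 mm between cameras, so I used the closer wrist views instead. During two descents the tool was about 5 mm off to the side, which I corrected before going on.

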